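# Hot desiccant-dryer lid to its cooling corner

### The job

Take the lid lifter from its leaning cradle, hook it under the red loop of the hot dryer lid and, touching the lid with nothing but the lifter, lift the lid off and carry it level (never tipping by ten degrees) to the steel cooling tray. Set it down gently and push it square and flush against both wooden fences of the tray's corner, then put the lifter back in its cradle as you found it. Disturb nothing else.

Things in the scene. Friction and masses are not known exactly. Their poses are not given: they have to be found in the camera images.
- lifter: L-shaped lid lifter, 160 g. z runs along the shank from foot to handle, x the way the hook arm points; origin: middle of the foot. Steel shank 8 (x) x 12 (y) mm, z 0 to 110; hook arm 12 wide (y), 8 thick (z 0 to 8), out to x = 40, no upturned nose. Starts home in the cradle, leaning 28 degrees from vertical, handle end towards the robot.
- lifter_grip (a point): Middle of the lifter's green handle, at z = 135 mm in its frame, same axes. The handle is 26 (x) x 24 (y) mm, z 107 to 167; grip it across y with the fingers pointing along the lifter's -z.
- lifter_notch (a point): Where the loop bar's axis lies when hooked: x = 9, z = 13 mm in the lifter's frame, same axes. The bar stays in the notch between shank and arm only while the lifter leans back (handle end back, arm rising) by 20 to 40 degrees.
- cradle: Fixed yellow-footed cradle, origin on the table under the seat, z up, x away from the robot (the way the lifter's arm points at home). A trough leaning back 28 degrees to -x: back plate 85 mm high along the shank, a ledge under the foot, two cheeks 24 mm apart, 65 mm high along the shank, beside it. The lifter goes in and out along its own z.
- cradle_seat (a point): Where the lifter's origin lies at home: 30 mm above the cradle's origin. Axes as cradle (untilted); at home the lifter's y is the cradle's y and its z leans 28 degrees to the cradle's -x.
- dryer: Fixed grey dryer box 150 (x) x 170 (y) x 70 mm high, open on top, 126 x 146 mm inside; origin under its centre, z up, x away from the robot. A post 270 mm high stands behind it at x = 95 to 125 mm and carries a blue extraction arm over the lid.
- dryer_arm (a point): Middle of the lower front edge of the blue extraction arm: x = -10, z = 261 mm in the dryer's frame. The arm is 50 mm wide (y) and runs back to the post, so a gripper cannot stand upright over the loop: it must lean back to -x.
- lid: Hot lid, about 0.5 kg, on the dryer. Origin: centre of its lip's underside, z up. Plate 140 (x) x 160 (y) x 12 mm, its underside 8 mm above the origin, resting on the dryer's walls; lip 118 x 138 mm, 8 deep, inside them with 4 mm play. A cartridge hidden below puts the centre of mass up to 36 mm off the middle, either way along y; in x it is centred.
- lid_bar (a point): Middle of the red loop's bar (10 mm diameter, along the lid's y), 70 mm above the lid's origin, 50 above the plate's top; axes as the lid. Uprights of the same bar at y = -55 and +55 mm. Hooked away from its centre of mass the lid tips, heavy side down, as the hook bears on only 12 mm.
- tray: Fixed cooling tray, smooth steel floor 200 (x) x 220 (y) x 10 mm, origin under its centre, z up. Dark wooden fences, tops 34 mm above the table, along its +x side (inner face x = 88 mm) and +y side (inner face y = 98 mm); the other two sides are open.
- tray_corner (a point): Where the lid's origin lies with the lid on the tray's floor, square and flush to both fences: x = 18, y = 18, z = 10 mm in the tray's frame, axes as the tray. The lid's 160 mm side goes along the +x fence.
- spool: Bystander, leave alone: green spool lying flat, 170 mm across, 55 high; origin under its centre.
- jar: Bystander, leave alone: jar with blue cap, 76 mm across, 130 high; origin under its centre.
- carton: Bystander, leave alone: cardboard carton 150 x 150 x 75 mm; origin under its centre.
Not all that is in view belongs to the job. Leave any green look-alike of the cradle alone.

How it is judged:
By the outcome, as a careful person would: the job done as asked, in the order asked, and still so for the second after the job is handed in, with the robot touching nothing.
It also fails if it takes over 72 s, if anything falls off the work surface, if the arm or the gripper's body presses on something with over 40 N, if the wrist force passes 120 N, or if a joint passes its speed limit or range.

### The arm

A 6-joint arm with a two-finger parallel gripper is mounted at the origin on the work surface. World frame = base frame: x ahead of the robot, y to its left, z up, the work surface at z = 0. Lengths are in m, angles in degrees, forces in N, time in s.
With the tool pointing down it reaches from about 0.35 to 1 m from the base axis. Payload 7.1 kg.
Tool frame: the origin (TCP) lies at the very end of the fingers, on their centre line; the grasp point (between the pads) lies 19 mm behind it; z points along the fingers, y is the line along which they close (so a half turn about z gives the same grasp; the last joint's range is limited). The gripper opens to 85 mm and grips with 20 to 120 N. Pads are 22 mm wide; open, the fingers measure 114 mm over their backs; the gripper's body (76 mm by 85 mm) begins 54 mm behind the grasp point. The pads swing forward as they close: fully open they stand 13 mm farther back than shut.
Start: joints at [-68.354, 24.242, 93.386, -0, 62.372, -1.089], TCP at [0.242, -0.576, 0.231] pointing down, gripper open.
Joint ranges: [-172.04, 172.04], [-51.8, 120.97], [4.93, 147.93], [-75.15, 255.16], [6.16, 154.13], [-145.62, 145.62]. Speed limits (degrees/s): [136.94, 136.94, 172.46, 180, 180, 180].

### API

Orientations are given as a 3x3 rotation matrix whose columns are the frame's x, y, z axes.
In Python, from station import observe, optics, job gives the robot as it stands.
- The arm moves only by the tool servo_tool, never from a script. Its arguments are lists of equal length, an entry for each row: "slide": the shift along the world's x, y, z scaled (see below), a list of three; "turn": the turn, a rotation vector about the world's x, y, z scaled (see below), a list of three. In form: {"slide": [[tx, ty, tz], ...], "turn": [[wx, wy, wz], ...]}. A call has 1 to 20 rows; each row is the pose to reach, as a shift and turn from the pose commanded when the call began; what a row does not reach only later rows make up. The controller multiplies each number of a shift by 1 m and each number of a turn by 45 degrees. A row lasts 1/12 s, in which the tool goes at most 41.7 mm and 7.16 degrees, less where a joint would pass 70% of its speed; a pose out of reach is approached as far as the arm can. A call with a number of a shift or a turn outside -1 to 1 is refused whole. A call with a gripper value outside its range is refused whole. "gripper" is the closure, from 0 (fully open) to 1 (shut), set as the call begins (left out, the last holds). The fingers move at their own pace and stop on an object; "newtons" is the grip in N (left out, the last holds). Time passes only in rows, so rows that repeat a pose let the fingers close. It gives the time, the measured TCP pose, the force, the opening and the grip force at its end, in the units of the state.
- observe(): the state, without advancing time (a new reading comes with each control period).
- optics.capture(name): name is "side" or "top"; returns a dict with "frame" (400x640x3 uint8, red, green, blue), "camera_matrix" (3x3 intrinsics, pixels), "dist" ([k1, k2, p1, p2, k3] as OpenCV has them; the pictures are not rectified), "extrinsics" (4x4, takes a point from world to camera coordinates). Camera axes: x right, y down, z forward; pixel columns grow to the right and rows downward; lengths in m; the calibration is good to about 2 mm. A picture is of the moment at which its call begins. There is no depth.
- job.hand_in(): hands the job in; it is judged then, once.
The state is a dict: "time_s": time; "joint_pos": joint angles; "qvel": joint speeds; "tau": joint torques, N m; "ee_pos": TCP position; "ee_rot": TCP orientation; "contact_force": force on the tool from outside, world axes, zero at the start; "ft_torque": the same for the moment, N m; "opening": finger opening in m; "grasp_force": force on a finger pad.
Only numpy, scipy, OpenCV 4.12 (cv2) and the standard library are available. Lean on these libraries where they do the work, as an engineer would, in place of code of your own. Each camera call takes 0.05 s, during which the arm holds its last target. There are 200 camera calls.

## Working session

There is one attempt and no reset: what is moved stays moved. The work goes in short steps, Python scripts to look and compute and a tool call to move; the robot and the scene stay as the last step left them, time stands still between calls to the robot, and variables do not carry over. Pictures are saved under pics/ and viewed, at most 10 in all, crops included, and the job is handed in when it is done.

Besides the shell and the picture viewer there is one more tool, called after ">>>" as a command line: name --argument value ..., lists and objects as JSON in quotes. servo_tool: Moves the arm, as the interface text tells. Its arguments: {"type":"object","properties":{"slide":{"type":"array"},"turn":{"type":"array"},"gripper":{"type":"number"},"newtons":{"type":"number"}},"required":["slide","turn"]}

```bash
ls; mkdir -p pics; python3 - <<'E'
from station import observe, optics
import cv2,numpy as np
s=observe();print({k:np.round(v,3).tolist() for k,v in s.items()})
for n in("side","top"):
    c=optics.capture(n);cv2.imwrite(f"pics/{n}0.png",c["frame"][:,:,::-1])
    print(n,np.round(c["camera_matrix"],1).tolist(),np.round(c["dist"],4),np.round(c["extrinsics"],4).tolist())
E
```

```text
pics
{'time_s': 0.0, 'joint_pos': [-68.352, 24.284, 93.432, -0.001, 62.371, -1.09], 'qvel': [0.081, -0.04, 0.07, -0.004, 0.101, -0.039], 'tau': [-0.003, -55.739, -28.174, -0.0, 0.007, -0.0], 'ee_pos': [0.241, -0.576, 0.231], 'ee_rot': [[0.922, 0.387, -0.001], [0.387, -0.922, 0.001], [0.0, -0.002, -1.0]], 'contact_force': [-0.324, -0.391, -0.862], 'ft_torque': [0.068, 0.03, -0.007], 'grasp_force': 0.0, 'opening': 0.086}
side [[442.0, 0.0, 320.4], [0.0, 442.0, 199.3], [0.0, 0.0, 1.0]] [-0.0778  0.      0.      0.      0.    ] [[-0.9825, -0.1861, 0.0096, 0.5967], [-0.1494, 0.7558, -0.6376, 0.2038], [0.1114, -0.6278, -0.7703, 1.2392], [0.0, 0.0, 0.0, 1.0]]
top [[482.0, 0.0, 317.8], [0.0, 482.0, 196.2], [0.0, 0.0, 1.0]] [0.0009 0.     0.     0.     0.    ] [[0.0273, -0.9996, -0.004, -0.0073], [-0.98, -0.026, -0.1971, 0.6422], [0.1969, 0.0093, -0.9804, 1.7908], [0.0, 0.0, 0.0, 1.0]]
```

View pics/side0.png

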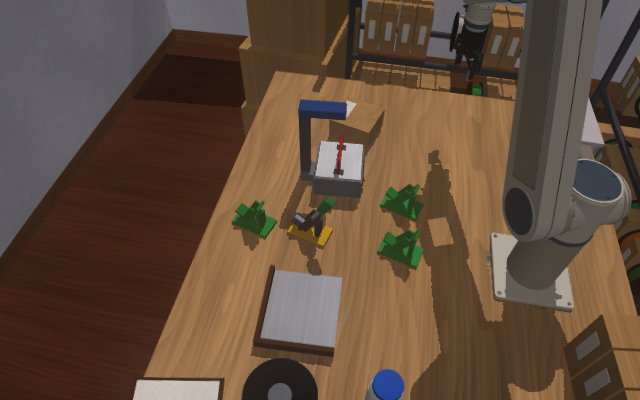

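View pics/top0.png

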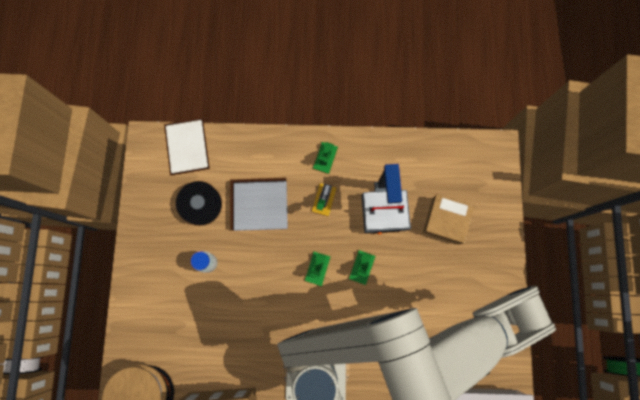

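Candidates for the lifter and cradle, in side pixels: yellow-footed cradle with a green handle at (312,232); green look-alikes at (254,220), (403,202) and (402,248). In the top view the yellow one is at (322,200) and the look-alikes are at (325,157), (317,268) and (362,267). The description asks for yellow feet, so I choose (312,232) and check it in a crop. The tray is at top (260,205) and the dryer at top (387,210).

```bash
cat > h.py <<'E'
import cv2,numpy as np
from station import observe,optics
def cap(n): return optics.capture(n)
def ray(c,uv):
    K,d,E=(np.array(c[k],float) for k in("camera_matrix","dist","extrinsics"))
    p=cv2.undistortPoints(np.array(uv,float).reshape(-1,1,2),K,d)[:,0]
    D=np.c_[p,np.ones(len(p))]@E[:3,:3]; return -E[:3,:3].T@E[:3,3],D/np.linalg.norm(D,axis=1)[:,None]
def plane(c,uv,z):
    o,D=ray(c,uv); return o+D*((z-o[2])/D[:,2])[:,None]
def proj(c,P):
    E=np.array(c["extrinsics"]);r,_=cv2.Rodrigues(E[:3,:3])
    return cv2.projectPoints(np.array(P,float).reshape(-1,1,3),r,E[:3,3],np.array(c["camera_matrix"]),np.array(c["dist"]))[0][:,0]
def tri(c1,a,c2,b):
    o1,d1=ray(c1,a);o2,d2=ray(c2,b);out=[]
    for p,q in zip(d1,d2):
        A=np.eye(3)-np.outer(p,p);B=np.eye(3)-np.outer(q,q)
        out.append(np.linalg.solve(A+B,A@o1+B@o2))
    return np.array(out)
def mask(c,lo,hi,box):
    hsv=cv2.cvtColor(c["frame"],cv2.COLOR_RGB2HSV);m=cv2.inRange(hsv,np.array(lo),np.array(hi))
    z=np.zeros_like(m);x0,y0,x1,y1=box;z[y0:y1,x0:x1]=m[y0:y1,x0:x1];return z
E
cat > a.py <<'E'
from h import *
t,s=cap("top"),cap("side")
T=t["frame"][150:245,220:420,::-1];S=s["frame"][90:360,225:385,::-1]
cv2.imwrite("pics/cropT.png",cv2.resize(T,None,fx=4,fy=4,interpolation=cv2.INTER_CUBIC))
cv2.imwrite("pics/cropS.png",cv2.resize(s["frame"][185:255,270:350,::-1],None,fx=7,fy=7,interpolation=cv2.INTER_CUBIC))
def info(c,name,lo,hi,box):
    m=mask(c,lo,hi,box);n,l,st,ce=cv2.connectedComponentsWithStats(m)
    if n<2: print(name,'none');return
    i=1+np.argmax(st[1:,4]);pts=np.argwhere(l==i)[:,::-1].astype(np.float32)
    print(name,st[i].tolist(),ce[i].round(1),[np.round(v,1) if not isinstance(v,tuple) else np.round(v,1).tolist() for v in cv2.minAreaRect(pts)])
    return pts
R=[0,150,70];R2=[8,255,255]
info(t,"redT",R,R2,(355,150,420,245));info(s,"redS",R,R2,(320,120,370,190))
Y=[18,150,80];Y2=[32,255,255]
info(t,"yelT",Y,Y2,(300,170,345,225));info(s,"yelS",Y,Y2,(280,200,345,260))
info(t,"hanT",[50,100,30],[80,255,255],(305,172,345,225));info(s,"hanS",[50,100,30],[80,255,255],(305,190,340,225))
info(t,"trayT",[0,0,90],[179,50,255],(220,170,295,240));info(s,"trayS",[0,0,90],[179,50,255],(250,255,350,360))
info(t,"lidT",[0,0,130],[179,50,255],(355,180,420,240));info(s,"lidS",[0,0,130],[179,50,255],(305,130,370,182))
info(t,"blueT",[105,120,40],[125,255,255],(375,150,420,215));info(s,"blueS",[105,120,40],[125,255,255],(290,90,360,130))
E
python3 a.py
```

```text
redT [387, 206, 16, 3, 23] [396.3 207. ] [[394.5, 207.0], [2.0, 15.0], np.float64(90.0)]
redS [337, 134, 7, 38, 100] [339.9 150.9] [[339.7, 152.5], [3.1, 37.3], np.float64(6.7)]
yelT [311, 183, 26, 34, 362] [323.7 201.1] [[323.7, 199.2], [19.4, 31.1], np.float64(16.4)]
yelS [287, 223, 46, 24, 516] [311.2 234.3] [[309.5, 230.4], [41.6, 21.5], np.float64(21.0)]
hanT [317, 199, 8, 10, 57] [320.8 203.7] [[321.0, 204.0], [6.3, 9.5], np.float64(18.4)]
hanS [317, 196, 19, 18, 175] [325.9 204.9] [[325.8, 205.3], [9.9, 19.1], np.float64(45.0)]
trayT [233, 181, 55, 49, 2528] [260.  205.4] [[260.0, 205.0], [48.0, 54.0], np.float64(90.0)]
trayS [260, 270, 82, 78, 5004] [302.5 308.7] [[301.1, 307.8], [74.9, 70.1], np.float64(7.1)]
lidT [364, 190, 46, 40, 1303] [385.6 211.7] [[386.6, 209.6], [38.1, 43.5], np.float64(85.9)]
lidS [339, 143, 24, 37, 704] [351.6 161.1] [[351.0, 160.9], [21.3, 35.8], np.float64(5.2)]
blueT [384, 165, 17, 38, 509] [392.4 182.9] [[392.1, 183.1], [37.1, 14.5], np.float64(84.3)]
blueS [299, 100, 47, 13, 449] [322.3 106.2] [[322.2, 106.2], [46.2, 9.7], np.float64(3.8)]
```

View pics/cropT.png

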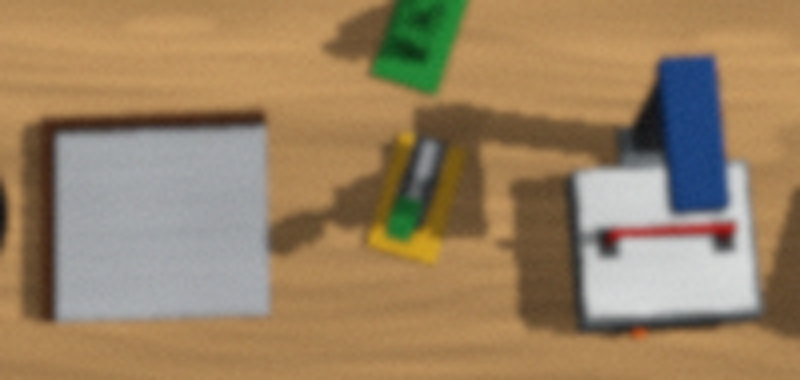

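View pics/cropS.png

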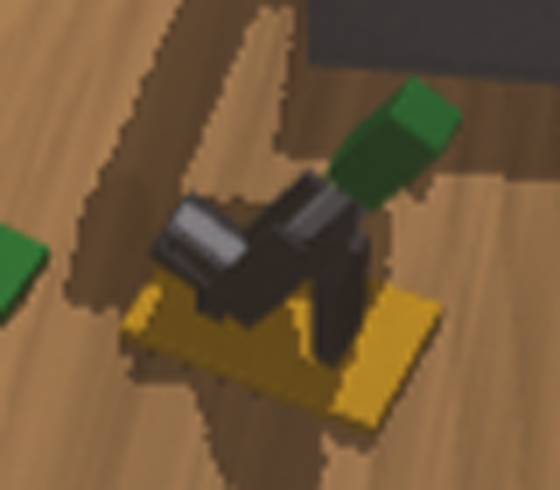

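The yellow-footed cradle at top (323,199), side (312,232) holds the grey lifter with its green handle towards the robot. All of the others are solid green. The lid is at top (386,210), with its red bar running along y and the blue arm over its far half. The fences are at the left and top of the tray.

```bash
cat >> h.py <<'E'
def biggest(m):
    return max(cv2.findContours(m,cv2.RETR_EXTERNAL,cv2.CHAIN_APPROX_NONE)[0],key=cv2.contourArea)
def rect(c,m,z,yaw0):
    "four fitted sides of a rectangle lying at height z: yaw of each, then lo/hi in the yaw frame"
    P=plane(c,biggest(m)[:,0].astype(float),z)[:,:2];yaw=np.radians(yaw0);ys=[]
    for it in range(3):
        R=np.array([[np.cos(yaw),-np.sin(yaw)],[np.sin(yaw),np.cos(yaw)]]);Q=P@R
        lo,hi=np.percentile(Q,2,axis=0),np.percentile(Q,98,axis=0);out={};ys=[]
        for a in(0,1):
            b=1-a;mid=(Q[:,b]>lo[b]+.15*(hi-lo)[b])&(Q[:,b]<hi[b]-.15*(hi-lo)[b])
            for nm,e in(("lo",lo),("hi",hi)):
                S=Q[mid&(abs(Q[:,a]-e[a])<.008)]
                k=np.polyfit(S[:,b],S[:,a],1);ys.append(np.degrees(np.arctan(k[0]))*(1 if a else -1));out[nm+"xy"[a]]=(np.median(S[:,a]),len(S))
        d=np.median(ys);yaw+=np.radians(d)
    cen=np.array([(out["lox"][0]+out["hix"][0])/2,(out["loy"][0]+out["hiy"][0])/2])
    return np.degrees(yaw),np.round(ys,1),R@cen,np.array([out["hix"][0]-out["lox"][0],out["hiy"][0]-out["loy"][0]]),R
E
cat > b.py <<'E'
from h import *
t,s=cap("top"),cap("side")
print("cams",ray(t,[[320,200]])[0].round(3),ray(s,[[320,200]])[0].round(3))
W=[0,0,90];W2=[179,50,255]
for nm,c,b in(("trayT",t,(220,170,295,240)),("trayS",s,(250,255,350,360))):
    print(nm,*[np.round(v,4).tolist() for v in rect(c,mask(c,W,W2,b),.010,0)[:4]])
for nm,c,b in(("lidT",t,(355,180,420,240)),("lidS",s,(305,130,370,182))):
    print(nm,*[np.round(v,4).tolist() for v in rect(c,mask(c,[0,0,130],W2,b),.082,0)[:4]])
Y=[18,150,80];Y2=[32,255,255]
for nm,c,b in(("yelT",t,(300,170,345,225)),("yelS",s,(280,200,345,260))):
    q=cv2.boxPoints(cv2.minAreaRect(biggest(mask(c,Y,Y2,b))))
    print(nm,plane(c,q,.006).round(4).tolist())
print("handle",tri(t,[[320.8,203.7]],s,[[325.9,204.9]]).round(4))
# bar ends: column extremes
mt=mask(t,[0,120,60],[10,255,255],(365,195,410,215));ms=mask(s,[0,150,70],[8,255,255],(320,120,370,190))
pt=np.argwhere(mt)[:,::-1];ps=np.argwhere(ms)[:,::-1]
print("redT",pt[:,0].min(),pt[:,0].max(),[ (u,pt[pt[:,0]==u,1].mean().round(2)) for u in range(pt[:,0].min(),pt[:,0].max()+1,4)])
print([plane(t,[[u,pt[pt[:,0]==u,1].mean()]],.132)[0].round(4).tolist() for u in(372,380,390,400) if (pt[:,0]==u).any()])
print("redS",[(v,ps[ps[:,1]==v,0].mean().round(2)) for v in range(ps[:,1].min(),ps[:,1].max()+1,3)])
mb=mask(t,[105,120,40],[125,255,255],(375,150,420,215))
print("blueT",plane(t,cv2.boxPoints(cv2.minAreaRect(biggest(mb))),.27).round(4).tolist())
E
python3 b.py
```

```text
cams [ 0.277 -0.007  1.882] [0.479 0.735 1.079]
trayT 3.1663 [0.4, 0.1, -0.7, -0.1] [0.6107, 0.2377] [0.1864, 0.2055]
trayS 3.3813 [0.0, -0.2, -0.0, 0.1] [0.6113, 0.2314] [0.1858, 0.196]
lidT 5.546 [1.0, 0.2, -0.1, -1.7] [0.5944, -0.2519] [0.142, 0.1596]
lidS 3.3068 [0.7, 1.8, -0.7, -0.9] [0.5572, -0.2539] [0.0622, 0.1557]
yelT [[0.5916, 0.0399, 0.006], [0.714, 0.0067, 0.006], [0.6927, -0.0675, 0.006], [0.5708, -0.0335, 0.006]]
yelS [[0.7091, 0.0068, 0.006], [0.703, -0.0712, 0.006], [0.5767, -0.0375, 0.006], [0.587, 0.0374, 0.006]]
handle [[ 0.5953 -0.0025  0.1543]]
redT 372 402 [(372, np.float64(209.0)), (376, np.float64(208.0)), (380, np.float64(207.5)), (384, np.float64(207.5)), (388, np.float64(207.0)), (392, np.float64(207.0)), (396, np.float64(207.0)), (400, np.float64(207.0))]
[[0.5856, -0.1914, 0.132], [0.592, -0.2209, 0.132], [0.5949, -0.2577, 0.132], [0.5959, -0.2945, 0.132]]
redS [(134, np.float64(342.0)), (137, np.float64(341.5)), (140, np.float64(341.0)), (143, np.float64(341.0)), (146, np.float64(340.5)), (149, np.float64(340.0)), (152, np.float64(339.5)), (155, np.float64(339.0)), (158, np.float64(339.0)), (161, np.float64(338.5)), (164, np.float64(338.5)), (167, np.float64(338.0)), (170, np.float64(338.0))]
blueT [[0.715, -0.2139, 0.27], [0.7217, -0.2637, 0.27], [0.592, -0.2762, 0.27], [0.5855, -0.2272, 0.27]]
```

```bash
cat >> h.py <<'E'
import json,os
from scipy.spatial.transform import Rotation as Ro
def LR(yaw,lean):  # lifter axes as columns
    return (Ro.from_euler('z',yaw,degrees=True)*Ro.from_euler('y',-lean,degrees=True)).as_matrix()
FLIP=np.diag([1.,-1,-1])   # tool = lifter axes @ FLIP
def tcp(L,R,g=.116): return np.array(L)+R@[0,0,g]
def load(): d=json.load(open("cmd.json"));return np.array(d["p"]),np.array(d["R"])
def save(p,R): json.dump({"p":np.array(p).tolist(),"R":np.array(R).tolist()},open("cmd.json","w"))
def plan(p,Rt):
    p0,R0=load();s=np.round(np.array(p)-p0,4)
    w=np.round(Ro.from_matrix(Rt@R0.T).as_rotvec(degrees=True)/45,4)
    print("slide",s.tolist(),"turn",w.tolist(),"rows",np.ceil(max(np.linalg.norm(s)/.0417,np.linalg.norm(w)*45/7.16)))
    return p0+s,Ro.from_rotvec(w*45,degrees=True).as_matrix()@R0
def moved(s,w=(0,0,0)):
    p,R=load();save(p+np.array(s),Ro.from_rotvec(np.array(w)*45,degrees=True).as_matrix()@R)
E
python3 - <<'E'
from h import *
s=observe();Rz=Ro.from_euler('z',22.8,degrees=True).as_matrix()
save([.242,-.576,.231],np.array(s["ee_rot"]))
R=LR(-15.5,28);H=np.array([.596,-.003,.1515]);L=H-R@[0,0,.135];print("seat",L.round(4))
g=tcp(L,R);print("grasp tcp",g.round(4));p=g+R@[0,0,.09];print("pre",p.round(4))
p,Rn=plan(p,R@FLIP);save(p,Rn)
t,sd=cap("top"),cap("side")
ms=mask(sd,[0,150,70],[8,255,255],(320,120,370,190));ps=np.argwhere(ms)[:,::-1]
print("barS",[plane(sd,[[ps[ps[:,1]==v,0].mean(),v]],.132)[0].round(4).tolist() for v in(137,145,155,165)])
E
```

```text
seat [ 0.6571 -0.0199  0.0323]
grasp tcp [ 0.6046 -0.0054  0.1347]
pre [0.5639 0.0059 0.2142]
slide [0.3219, 0.5819, -0.0168] turn [0.0393, -0.6326, -0.8327] rows 16.0
barS [[0.5978, -0.3005, 0.132], [0.5937, -0.264, 0.132], [0.5927, -0.2193, 0.132], [0.5875, -0.1773, 0.132]]
```

>>> servo_tool --slide '[[0.08, 0.1, 0.06], [0.08, 0.1, 0.06], [0.08, 0.1, 0.06], [0.08, 0.1, 0.06], [0.2, 0.35, 0.07], [0.2, 0.35, 0.07], [0.2, 0.35, 0.07], [0.2, 0.35, 0.07], [0.2, 0.35, 0.07], [0.2, 0.35, 0.07], [0.2, 0.35, 0.07], [0.28, 0.55, 0.05], [0.28, 0.55, 0.05], [0.28, 0.55, 0.05], [0.28, 0.55, 0.05], [0.28, 0.55, 0.05], [0.28, 0.55, 0.05], [0.3219, 0.5819, -0.0168], [0.3219, 0.5819, -0.0168], [0.3219, 0.5819, -0.0168]]' --turn '[[0, 0, 0], [0, 0, 0], [0, 0, -0.2], [0, 0, -0.3], [0, 0, -0.5], [0, -0.1, -0.6], [0, -0.3, -0.7], [0.0393, -0.6326, -0.8327], [0.0393, -0.6326, -0.8327], [0.0393, -0.6326, -0.8327], [0.0393, -0.6326, -0.8327], [0.0393, -0.6326, -0.8327], [0.0393, -0.6326, -0.8327], [0.0393, -0.6326, -0.8327], [0.0393, -0.6326, -0.8327], [0.0393, -0.6326, -0.8327], [0.0393, -0.6326, -0.8327], [0.0393, -0.6326, -0.8327], [0.0393, -0.6326, -0.8327], [0.0393, -0.6326, -0.8327]]' --gripper 0

```text
time_s: 2.07
ee_pos: [0.5633, 0.0079, 0.2076]
ee_rot: [[0.856, -0.265, 0.445], [-0.234, -0.964, -0.125], [0.462, 0.003, -0.887]]
contact_force: [-0.6, -0.4, -0.1]
opening: 0.0853
grasp_force: 0.0
```

```bash
python3 - <<'E'
from h import *
s=observe();p,R=load();print(s["time_s"],np.round(s["ee_pos"],4),p.round(4),Ro.from_matrix(np.array(s["ee_rot"])@R.T).as_rotvec(degrees=True).round(2),np.round(s["joint_pos"],1))
t,sd=cap("top"),cap("side")
im=sd["frame"][170:260,260:380,::-1].copy()
im=cv2.resize(im,None,fx=6,fy=6,interpolation=cv2.INTER_CUBIC)
g=p-R@FLIP@[0,0,.09];L=g-R@FLIP@[0,0,.116]
RL=R@FLIP
for P,c in((p,(255,0,255)),(g,(0,0,255)),(L+RL@[0,0,.167],(255,255,0)),(L+RL@[.04,0,.004],(0,255,255))):
    u=(proj(sd,P)[0]-[260,170]+.5)*6;cv2.circle(im,tuple(int(v) for v in u),4,c,-1)
cv2.imwrite("pics/s1.png",im)
E
```

```text
2.0667 [0.5633 0.0079 0.2076] [0.5639 0.0059 0.2142] [-0.03  0.52  0.13] [  4.5  13.2 119.6 -24.   23.  130. ]
```

View pics/s1.png

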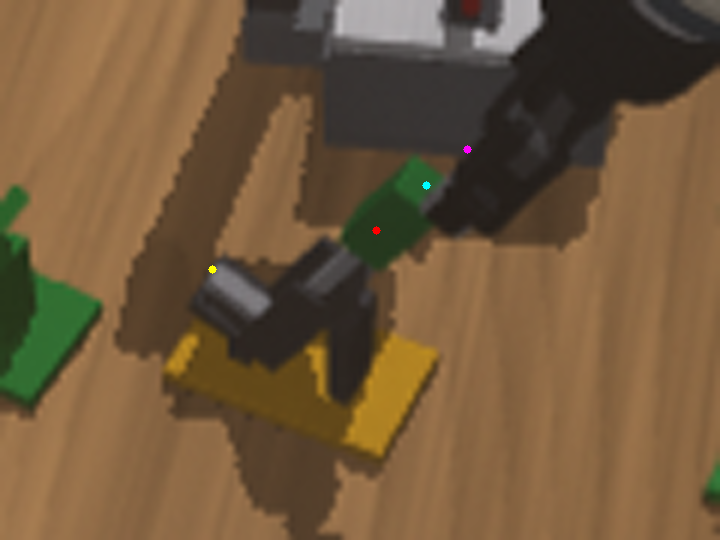

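The picture shows the projected handle point (red, 376,230) on the real green handle and its end dot (427,185) on the handle's end face, so the estimate holds. I'll advance along the tool axis.

>>> servo_tool --slide '[[0, 0, 0], [0, 0, 0], [0, 0, 0], [0.01, -0.003, -0.02], [0.02, -0.0055, -0.04], [0.03, -0.0085, -0.06], [0.04, -0.011, -0.079], [0.0407, -0.0113, -0.0795], [0.0407, -0.0113, -0.0795], [0.0407, -0.0113, -0.0795], [0.0407, -0.0113, -0.0795]]' --turn '[[0, 0, 0], [0, 0, 0], [0, 0, 0], [0, 0, 0], [0, 0, 0], [0, 0, 0], [0, 0, 0], [0, 0, 0], [0, 0, 0], [0, 0, 0], [0, 0, 0]]'

```text
time_s: 3.08
ee_pos: [0.6044, -0.0059, 0.1369]
ee_rot: [[0.85, -0.268, 0.454], [-0.236, -0.963, -0.126], [0.472, -0.0, -0.882]]
contact_force: [-0.3, 0.6, -0.2]
opening: 0.0853
grasp_force: 0.0
```

```bash
python3 - <<'E'
from h import *
moved([0.0407,-0.0113,-0.0795])
s=observe();p,R=load();print(s["time_s"],np.round(s["ee_pos"],4),p.round(4),Ro.from_matrix(np.array(s["ee_rot"])@R.T).as_rotvec(degrees=True).round(2),np.round(s["joint_pos"],1))
t,sd=cap("top"),cap("side")
a=cv2.resize(sd["frame"][180:255,270:360,::-1],None,fx=5,fy=5,interpolation=cv2.INTER_CUBIC)
b=cv2.resize(t["frame"][165:240,290:350,::-1],None,fx=5,fy=5,interpolation=cv2.INTER_CUBIC)
cv2.imwrite("pics/s2.png",np.hstack([a,b]))
E
```

```text
3.0833 [ 0.6044 -0.0059  0.1369] [ 0.6046 -0.0054  0.1347] [-0.02 -0.14 -0.03] [  2.5  23.5 117.6 -35.6  14.5 140.7]
```

View pics/s2.png

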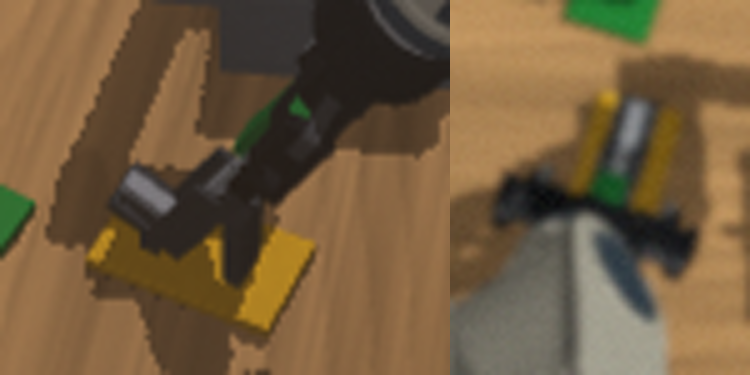

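Side and top views show the fingers on either side of the green handle, at crop (300,110) in the side view and (610,190) in the top view. I'll close gently.

>>> servo_tool --slide '[[0, 0, 0], [0, 0, 0], [0, 0, 0], [0, 0, 0], [0, 0, 0], [0, 0, 0], [0, 0, 0], [0, 0, 0], [0, 0, 0], [0, 0, 0]]' --turn '[[0, 0, 0], [0, 0, 0], [0, 0, 0], [0, 0, 0], [0, 0, 0], [0, 0, 0], [0, 0, 0], [0, 0, 0], [0, 0, 0], [0, 0, 0]]' --gripper 1 --newtons 80

```text
time_s: 4.02
ee_pos: [0.6043, -0.0055, 0.1353]
ee_rot: [[0.851, -0.267, 0.453], [-0.236, -0.964, -0.126], [0.47, 0.0, -0.883]]
contact_force: [-3.9, 2.9, 5.9]
opening: 0.0231
grasp_force: 78.3
```

```bash
cat >> h.py <<'E'
def fk(q,k):
    h,a1,a2,a3,d4,dt=k;rx=lambda a,x:Ro.from_euler(a,x,degrees=True).as_matrix()
    R=rx('z',q[0]);p=np.array([0,0,h])+R@[a1,0,0]
    R=R@rx('y',q[1]);p=p+R@[0,0,a2];R=R@rx('y',q[2]);p=p+R@[a3,0,d4]
    R=R@rx('z',q[3])@rx('y',q[4])@rx('z',q[5]);return p+R@[0,0,dt],R
E
python3 - <<'E'
from h import *
from scipy.optimize import least_squares
s=observe();p,R=load();print(s["opening"],s["grasp_force"],np.round(s["ee_pos"],4),np.round(s["contact_force"],1))
S=[([-68.352,24.284,93.432,-.001,62.371,-1.09],[.241,-.576,.231]),([4.5,13.2,119.6,-24,23,130],[.5633,.0079,.2076]),(s["joint_pos"],s["ee_pos"])]
f=lambda k:np.concatenate([fk(q,k)[0]-e for q,e in S])
r=least_squares(f,[.4,0,.45,0,.45,.25]);k=r.x
print(k.round(4),(f(k)*1000).round(1));print((fk(s["joint_pos"],k)[1]).round(2).tolist(),np.round(s["ee_rot"],2).tolist())
json.dump(k.tolist(),open("k.json","w"))
def ik(p,R,q0):
    g=lambda q:np.concatenate([(fk(q,k)[0]-p)*100,Ro.from_matrix(fk(q,k)[1]@off@R.T).as_rotvec()*50])
    return least_squares(g,q0,x_scale=10).x
off=fk(s["joint_pos"],k)[1].T@np.array(s["ee_rot"]);print(off.round(2).tolist())
q0=np.array(s["joint_pos"])
for nm,L,yaw,leans in(("tray",[.622,.254,.064],3.3,(20,24,28,32)),("trayhi",[.622,.254,.20],3.3,(24,28)),("cradle out",[.61,-.006,.12],-15.5,(28,)),("dryer",[.58,-.253,.095],5.4,(28,)),("dryer up",[.58,-.253,.2],5.4,(28,))):
    for l in leans:
        A=LR(yaw,l);print(nm,l,ik(tcp(L,A),A@FLIP,q0).round(1))
E
```

```text
0.023059924164988678 78.30307602882385 [ 0.6043 -0.0055  0.1353] [-3.9  2.9  5.9]
[0.218  0.0604 0.5084 0.0301 0.4173 0.2287] [-10.6  -4.5   1.1  -1.   -0.1  -3.    0.9  -1.4   1.9]
[[0.27, 0.85, 0.45], [0.96, -0.24, -0.13], [-0.0, 0.47, -0.88]] [[0.85, -0.27, 0.45], [-0.24, -0.96, -0.13], [0.47, 0.0, -0.88]]
[[-0.0, -1.0, 0.0], [1.0, 0.0, 0.0], [-0.0, 0.0, 1.0]]
tray 20 [ 26.1  23.8 107.  -14.7  31.5 124.2]
tray 24 [ 27.   22.8 110.4 -21.7  26.2 131.6]
tray 28 [ 28.   22.2 113.7 -32.4  21.4 142.7]
tray 32 [ 29.   21.9 116.8 -48.9  17.7 159.7]
trayhi 24 [ 27.   12.8 101.5 -13.5  44.4 121.6]
trayhi 28 [ 28.   11.4 104.9 -18.   39.3 126.2]
cradle out 28 [  4.7  10.9 119.4 -22.7  24.9 128.7]
dryer 28 [-32.6  17.2 115.4  35.9  29.6  23.2]
dryer up 28 [-32.6   8.9 108.   25.   43.1  36.5]
```

>>> servo_tool --slide '[[-0.0023, 0.0006, 0.0044], [-0.0068, 0.0019, 0.0132], [-0.0113, 0.0031, 0.0221], [-0.0181, 0.005, 0.0353], [-0.0249, 0.0069, 0.0486], [-0.0317, 0.0088, 0.0618], [-0.0385, 0.0107, 0.0751], [-0.0452, 0.0126, 0.0883], [-0.0498, 0.0138, 0.0971], [-0.0543, 0.0151, 0.106], [-0.0543, 0.0151, 0.106], [-0.0543, 0.0151, 0.106]]' --turn '[[0, 0, 0], [0, 0, 0], [0, 0, 0], [0, 0, 0], [0, 0, 0], [0, 0, 0], [0, 0, 0], [0, 0, 0], [0, 0, 0], [0, 0, 0], [0, 0, 0], [0, 0, 0]]'

```text
time_s: 5.02
ee_pos: [0.5498, 0.0093, 0.2412]
ee_rot: [[0.851, -0.268, 0.453], [-0.236, -0.964, -0.126], [0.47, 0.0, -0.883]]
contact_force: [0.6, 0.8, -1.7]
opening: 0.0234
grasp_force: 78.3
```

```bash
python3 - <<'E'
from h import *
p,R=load();json.dump({"p":p.tolist(),"R":R.tolist()},open("home.json","w"))
moved([-0.0543,0.0151,0.106])
s=observe();p,R=load();print(np.round(s["ee_pos"],4),p.round(4),s["grasp_force"],np.round(s["contact_force"],2),np.round(s["ft_torque"],3))
sd=cap("side")
cv2.imwrite("pics/s3.png",cv2.resize(sd["frame"][110:255,250:380,::-1],None,fx=4,fy=4,interpolation=cv2.INTER_CUBIC))
# pre-hook: yaw 5.4, lean 25, bar (.594,-.252,.132)
A=LR(5.4,25);bar=np.array([.5942,-.252,.132]);L=bar-A@[.009,0,.013];print("hooked L",L.round(4))
f=A[:,0]*[1,1,0];f/=np.linalg.norm(f)
pre=L-f*.07-[0,0,.022]
for l in (pre+[0,0,.05],pre): print("tcp",tcp(l,A).round(4));plan(tcp(l,A),A@FLIP)
E
```

```text
[0.5498 0.0093 0.2412] [0.5503 0.0097 0.2407] 78.31062912940979 [ 0.56  0.78 -1.68] [0.097 0.405 0.036]
hooked L [ 0.5915 -0.2523  0.1164]
tcp [ 0.4731 -0.2635  0.2495]
slide [-0.0772, -0.2732, 0.0088] turn [0.0059, 0.0668, 0.4644] rows 7.0
tcp [ 0.4731 -0.2635  0.1995]
slide [-0.0772, -0.2732, -0.0412] turn [0.0059, 0.0668, 0.4644] rows 7.0
```

View pics/s3.png

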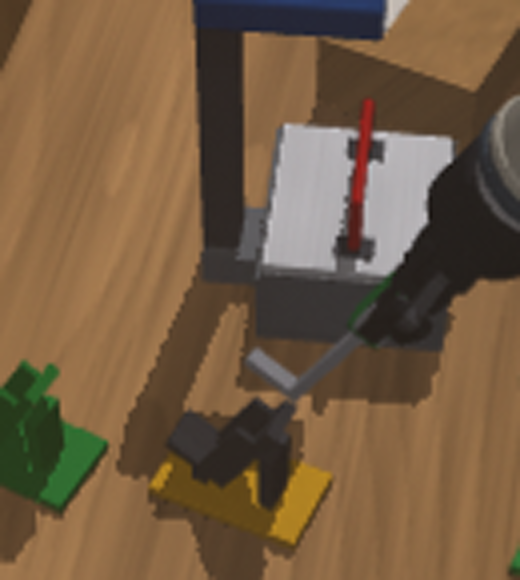

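The lifter is out of the cradle, its hook at crop (275,370), with the cradle undisturbed and the lid in place. I'll move to in front of the loop, x first.

>>> servo_tool --slide '[[-0.04, 0, 0.009], [-0.077, 0, 0.009], [-0.0772, -0.05, 0.0088], [-0.0772, -0.09, 0.0088], [-0.0772, -0.13, 0.0088], [-0.0772, -0.17, 0.0088], [-0.0772, -0.21, 0.0088], [-0.0772, -0.24, 0.0088], [-0.0772, -0.26, 0.0088], [-0.0772, -0.2732, 0.0088], [-0.0772, -0.2732, 0.0088], [-0.0772, -0.2732, -0.01], [-0.0772, -0.2732, -0.03], [-0.0772, -0.2732, -0.0412], [-0.0772, -0.2732, -0.0412], [-0.0772, -0.2732, -0.0412], [-0.0772, -0.2732, -0.0412]]' --turn '[[0.0059, 0.0668, 0.4644], [0.0059, 0.0668, 0.4644], [0.0059, 0.0668, 0.4644], [0.0059, 0.0668, 0.4644], [0.0059, 0.0668, 0.4644], [0.0059, 0.0668, 0.4644], [0.0059, 0.0668, 0.4644], [0.0059, 0.0668, 0.4644], [0.0059, 0.0668, 0.4644], [0.0059, 0.0668, 0.4644], [0.0059, 0.0668, 0.4644], [0.0059, 0.0668, 0.4644], [0.0059, 0.0668, 0.4644], [0.0059, 0.0668, 0.4644], [0.0059, 0.0668, 0.4644], [0.0059, 0.0668, 0.4644], [0.0059, 0.0668, 0.4644]]'

```text
time_s: 6.48
ee_pos: [0.473, -0.2641, 0.2]
ee_rot: [[0.902, 0.094, 0.421], [0.085, -0.996, 0.039], [0.423, 0.001, -0.906]]
contact_force: [0.6, -0.1, -1.3]
opening: 0.0233
grasp_force: 79.0
```

```bash
python3 - <<'E'
from h import *
moved([-0.0772,-0.2732,-0.0412],[0.0059,0.0668,0.4644])
s=observe();p,R=load();A=np.array(s["ee_rot"])@FLIP
print(np.round(s["ee_pos"],4),p.round(4),np.round(s["contact_force"],2),np.round(s["ft_torque"],3),np.round(s["joint_pos"],1))
sd=cap("side");im=sd["frame"][120:200,300:400,::-1].copy()
L=np.array(s["ee_pos"])-A@[0,0,.116]
im=cv2.resize(im,None,fx=7,fy=7,interpolation=cv2.INTER_CUBIC)
for P,c in((L,(255,0,255)),(L+A@[.04,0,.004],(0,255,255)),([.5942,-.252,.132],(0,255,0)),(L+A@[0,0,.107],(255,255,0))):
    u=proj(sd,P)[0];print(u.round(1));u=(u-[300,120]+.5)*7;cv2.circle(im,tuple(int(v) for v in u),4,c,-1)
cv2.imwrite("pics/s4.png",im)
E
```

```text
[ 0.473  -0.2641  0.2   ] [ 0.4731 -0.2635  0.1995] [ 0.61 -0.1  -1.3 ] [-0.065  0.347 -0.053] [-40.1  14.2 118.4  32.9  33.7  19.1]
[362.8 157.7]
[352.3 152.2]
[340.2 147.6]
[380.7 135.8]
```

View pics/s4.png

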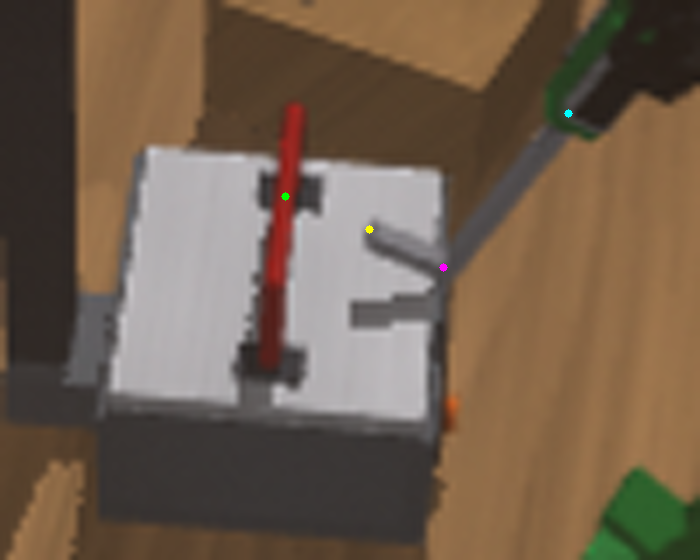

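The projected dots (foot at 443,267; arm tip at 369,229; bar middle at 285,196) lie on the real lifter and bar. I'll slide the hook under the bar.

>>> servo_tool --slide '[[0.005, 0.0005, 0], [0.012, 0.0012, 0], [0.02, 0.002, 0], [0.028, 0.0027, 0], [0.036, 0.0034, 0], [0.044, 0.0042, 0], [0.052, 0.005, 0], [0.06, 0.0057, 0], [0.066, 0.0063, 0], [0.069, 0.0065, 0], [0.069, 0.0065, 0], [0.069, 0.0065, 0], [0.069, 0.0065, 0.006], [0.069, 0.0065, 0.012], [0.069, 0.0065, 0.016], [0.069, 0.0065, 0.018], [0.069, 0.0065, 0.018], [0.069, 0.0065, 0.018]]' --turn '[[0, 0, 0], [0, 0, 0], [0, 0, 0], [0, 0, 0], [0, 0, 0], [0, 0, 0], [0, 0, 0], [0, 0, 0], [0, 0, 0], [0, 0, 0], [0, 0, 0], [0, 0, 0], [0, 0, 0], [0, 0, 0], [0, 0, 0], [0, 0, 0], [0, 0, 0], [0, 0, 0]]'

```text
time_s: 8.03
ee_pos: [0.5416, -0.2575, 0.2182]
ee_rot: [[0.902, 0.094, 0.421], [0.085, -0.996, 0.039], [0.423, 0.001, -0.906]]
contact_force: [-0.8, -0.6, -1.2]
opening: 0.0235
grasp_force: 79.0
```

>>> servo_tool --slide '[[0, 0, 0.001], [0, 0, 0.002], [0, 0, 0.003], [0, 0, 0.004], [0, 0, 0.004], [0, 0, 0.004], [0, 0, 0.004]]' --turn '[[0, 0, 0], [0, 0, 0], [0, 0, 0], [0, 0, 0], [0, 0, 0], [0, 0, 0], [0, 0, 0]]'

```text
time_s: 8.62
ee_pos: [0.5416, -0.2574, 0.2218]
ee_rot: [[0.902, 0.094, 0.421], [0.085, -0.996, 0.039], [0.423, 0.0, -0.906]]
contact_force: [-0.1, 0.1, -1.5]
opening: 0.0231
grasp_force: 79.0
```

```bash
python3 - <<'E'
from h import *
moved([.069,.0065,.022])
s=observe();p,R=load()
print(np.round(s["ee_pos"],4),p.round(4),np.round(s["contact_force"],2),np.round(s["ft_torque"],3))
E
```

```text
[ 0.5416 -0.2574  0.2218] [ 0.5421 -0.257   0.2215] [-0.13  0.14 -1.51] [ 0.016  0.387 -0.037]
```

No contact yet. I'll raise it a little at a time.

>>> servo_tool --slide '[[0, 0, 0.0005], [0, 0, 0.001], [0, 0, 0.0015], [0, 0, 0.002], [0, 0, 0.0025], [0, 0, 0.003], [0, 0, 0.003], [0, 0, 0.003], [0, 0, 0.003]]' --turn '[[0, 0, 0], [0, 0, 0], [0, 0, 0], [0, 0, 0], [0, 0, 0], [0, 0, 0], [0, 0, 0], [0, 0, 0], [0, 0, 0]]'

```text
time_s: 9.37
ee_pos: [0.5414, -0.2572, 0.2245]
ee_rot: [[0.903, 0.094, 0.42], [0.085, -0.996, 0.04], [0.422, -0.0, -0.907]]
contact_force: [1.0, 0.4, -6.4]
opening: 0.0231
grasp_force: 78.6
```

```bash
cat > st.py <<'E'
from h import *
import sys
if len(sys.argv)>1: moved(*json.loads(sys.argv[1]))
s=observe();p,R=load()
print(round(s["time_s"],2),np.round(s["ee_pos"],4),p.round(4),"F",np.round(s["contact_force"],2),"M",np.round(s["ft_torque"],3))
if len(sys.argv)>2:
    c=cap("side");box=json.loads(sys.argv[2])
    m=mask(c,[0,150,50],[8,255,255],box);P=np.argwhere(m)
    # bar in side view: far end and near end of bright part
    v=P[:,0];print("red rows",v.min(),v.max(),[(int(r),round(float(P[v==r,1].mean()),1)) for r in range(v.min(),v.max()+1,4)])
    m=mask(c,[0,0,130],[179,50,255],box)
    m=cv2.morphologyEx(m,cv2.MORPH_CLOSE,np.ones((15,15)));print("lid quad",np.round(cv2.boxPoints(cv2.minAreaRect(biggest(m))),1).tolist())
E
python3 st.py '[[0,0,0.003]]' '[300,120,375,190]'
```

```text
9.37 [ 0.5414 -0.2572  0.2245] [ 0.5421 -0.257   0.2245] F [ 1.02  0.38 -6.38] M [-0.037  0.692  0.01 ]
red rows 134 171 [(134, 342.0), (138, 342.0), (142, 341.5), (146, 341.0), (150, 340.0), (154, 340.0), (158, 339.0), (162, 338.5), (166, 338.5), (170, 338.5)]
lid quad [[315.70001220703125, 175.8000030517578], [318.8999938964844, 140.3000030517578], [363.5, 144.3000030517578], [360.29998779296875, 179.8000030517578]]
```

>>> servo_tool --slide '[[0, 0, 0.0005], [0, 0, 0.001], [0, 0, 0.0015], [0, 0, 0.002], [0, 0, 0.0025], [0, 0, 0.003], [0, 0, 0.003], [0, 0, 0.003]]' --turn '[[0, 0, 0], [0, 0, 0], [0, 0, 0], [0, 0, 0], [0, 0, 0], [0, 0, 0], [0, 0, 0], [0, 0, 0]]'

```text
time_s: 10.08
ee_pos: [0.5417, -0.2575, 0.2279]
ee_rot: [[0.902, 0.094, 0.421], [0.085, -0.996, 0.039], [0.423, 0.001, -0.906]]
contact_force: [-0.2, 0.1, -5.3]
opening: 0.023
grasp_force: 78.6
```

```bash
cat >> st.py <<'E'
F=[];M=[]
if len(sys.argv)>3:
    for i in range(int(sys.argv[3])):
        cap("top");s=observe();F.append(s["contact_force"]);M.append(s["ft_torque"])
    print("avg F",np.mean(F,0).round(2),"M",np.mean(M,0).round(3),"sd",np.std(M,0).round(3),"at",s["time_s"])
E
python3 st.py '[[0,0,0.003]]' '[300,120,375,190]' 8
```

```text
10.08 [ 0.5417 -0.2575  0.2279] [ 0.5421 -0.257   0.2275] F [-0.24  0.09 -5.34] M [-0.09   0.911  0.048]
red rows 133 171 [(133, 342.5), (137, 342.0), (141, 341.5), (145, 341.0), (149, 340.5), (153, 340.0), (157, 339.5), (161, 338.5), (165, 338.5), (169, 339.0)]
lid quad [[315.70001220703125, 175.1999969482422], [319.1000061035156, 138.1999969482422], [363.79998779296875, 142.3000030517578], [360.3999938964844, 179.1999969482422]]
avg F [ 0.28  0.2  -5.39] M [-0.128  0.864 -0.005] sd [0.027 0.035 0.021] at 10.5333
```

The far (-y) side rose while the near side stayed, so the heavy side is +y. By force, the offset is about 16-20 mm. I'll lower, shift the hook 20 mm towards +y and raise again.

>>> servo_tool --slide '[[0, 0, -0.002], [0, 0, -0.004], [0, 0, -0.006], [0, 0, -0.008], [0, 0, -0.009], [0, 0, -0.009], [-0.0006, 0.006, -0.009], [-0.0012, 0.013, -0.009], [-0.0019, 0.02, -0.009], [-0.0019, 0.02, -0.009], [-0.0019, 0.02, -0.007], [-0.0019, 0.02, -0.005], [-0.0019, 0.02, -0.0035], [-0.0019, 0.02, -0.0025], [-0.0019, 0.02, -0.0015], [-0.0019, 0.02, -0.0005], [-0.0019, 0.02, 0], [-0.0019, 0.02, 0], [-0.0019, 0.02, 0]]' --turn '[[0, 0, 0], [0, 0, 0], [0, 0, 0], [0, 0, 0], [0, 0, 0], [0, 0, 0], [0, 0, 0], [0, 0, 0], [0, 0, 0], [0, 0, 0], [0, 0, 0], [0, 0, 0], [0, 0, 0], [0, 0, 0], [0, 0, 0], [0, 0, 0], [0, 0, 0], [0, 0, 0], [0, 0, 0]]'

```text
time_s: 12.12
ee_pos: [0.5396, -0.2374, 0.2276]
ee_rot: [[0.902, 0.094, 0.42], [0.085, -0.996, 0.039], [0.422, 0.0, -0.906]]
contact_force: [-1.4, 0.6, -6.0]
opening: 0.0234
grasp_force: 78.7
```

```bash
python3 st.py '[[-0.0019,0.02,0]]' '[300,120,375,190]' 8
```

```text
12.12 [ 0.5396 -0.2374  0.2276] [ 0.5402 -0.237   0.2275] F [-1.36  0.56 -6.01] M [-0.031  0.945 -0.03 ]
red rows 134 171 [(134, 342.0), (138, 342.0), (142, 341.5), (146, 341.0), (150, 340.5), (154, 340.0), (158, 339.5), (162, 339.5), (166, 339.0), (170, 339.0)]
lid quad [[316.5, 175.3000030517578], [319.20001220703125, 139.8000030517578], [363.79998779296875, 143.1999969482422], [361.0, 178.6999969482422]]
avg F [-0.1  -0.13 -6.49] M [-0.077  0.972  0.012] sd [0.041 0.019 0.04 ] at 12.5667
```

Now the load is 5.0 N and the rise looks even. I'll raise 3 mm more and check the tilt.

>>> servo_tool --slide '[[0, 0, 0.0005], [0, 0, 0.001], [0, 0, 0.0015], [0, 0, 0.002], [0, 0, 0.0025], [0, 0, 0.003], [0, 0, 0.003], [0, 0, 0.003]]' --turn '[[0, 0, 0], [0, 0, 0], [0, 0, 0], [0, 0, 0], [0, 0, 0], [0, 0, 0], [0, 0, 0], [0, 0, 0]]'

```text
time_s: 13.23
ee_pos: [0.5398, -0.2374, 0.2309]
ee_rot: [[0.902, 0.094, 0.421], [0.085, -0.996, 0.039], [0.423, 0.001, -0.906]]
contact_force: [0.8, -0.4, -7.1]
opening: 0.0234
grasp_force: 78.7
```

```bash
python3 st.py '[[0,0,0.003]]' '[300,120,375,190]' 6
```

```text
13.23 [ 0.5398 -0.2374  0.2309] [ 0.5402 -0.237   0.2305] F [ 0.84 -0.4  -7.09] M [-0.131  0.996  0.028]
red rows 133 170 [(133, 342.0), (137, 342.0), (141, 341.5), (145, 341.0), (149, 340.5), (153, 340.0), (157, 339.5), (161, 339.5), (165, 339.0), (169, 339.0)]
lid quad [[316.5, 174.60000610351562], [319.20001220703125, 138.89999389648438], [363.70001220703125, 142.39999389648438], [361.0, 178.0]]
avg F [ 0.09  0.49 -6.43] M [-0.089  0.97  -0.003] sd [0.026 0.02  0.032] at 13.5833
```

The lid rose level: all four corners are up 0.7-0.9 px and the load is steady at 4.9 N. Force and moment both suggest the centre of mass is at about y=+16 mm, so I'll shift 4 mm back for margin and lift.

>>> servo_tool --slide '[[0, 0, -0.002], [0, 0, -0.004], [0, 0, -0.006], [0, 0, -0.008], [0, 0, -0.01], [0, 0, -0.012], [0.0002, -0.002, -0.012], [0.0004, -0.004, -0.012], [0.0004, -0.004, -0.012], [0.0004, -0.004, -0.009], [0.0004, -0.004, -0.0065], [0.0004, -0.004, -0.005], [0.0004, -0.004, -0.0035], [0.0004, -0.004, -0.002], [0.0004, -0.004, -0.0005], [0.0004, -0.004, 0.001], [0.0004, -0.004, 0.002], [0.0004, -0.004, 0.002], [0.0004, -0.004, 0.002]]' --turn '[[0, 0, 0], [0, 0, 0], [0, 0, 0], [0, 0, 0], [0, 0, 0], [0, 0, 0], [0, 0, 0], [0, 0, 0], [0, 0, 0], [0, 0, 0], [0, 0, 0], [0, 0, 0], [0, 0, 0], [0, 0, 0], [0, 0, 0], [0, 0, 0], [0, 0, 0], [0, 0, 0], [0, 0, 0]]'

```text
time_s: 15.17
ee_pos: [0.5401, -0.2414, 0.2328]
ee_rot: [[0.902, 0.094, 0.421], [0.085, -0.996, 0.039], [0.423, 0.0, -0.906]]
contact_force: [0.3, -0.5, -5.6]
opening: 0.0233
grasp_force: 78.6
```

```bash
python3 st.py '[[0.0004,-0.004,0.002]]' '[300,120,375,190]' 6
```

```text
15.17 [ 0.5401 -0.2414  0.2328] [ 0.5406 -0.241   0.2325] F [ 0.26 -0.53 -5.59] M [-0.119  0.959 -0.029]
red rows 132 170 [(132, 342.0), (136, 341.5), (140, 341.5), (144, 341.0), (148, 341.0), (152, 340.0), (156, 340.0), (160, 339.5), (164, 339.5), (168, 339.0)]
lid quad [[316.3999938964844, 174.10000610351562], [319.29998779296875, 137.8000030517578], [363.79998779296875, 141.39999389648438], [360.8999938964844, 177.6999969482422]]
avg F [-0.26  0.12 -6.27] M [-0.096  0.938 -0.004] sd [0.023 0.052 0.018] at 15.5167
```

>>> servo_tool --slide '[[0, 0, 0.0005], [0, 0, 0.001], [0, 0, 0.0015], [0, 0, 0.002], [0, 0, 0.0025], [0, 0, 0.003], [0, 0, 0.0035], [0, 0, 0.004], [0, 0, 0.004], [0, 0, 0.004]]' --turn '[[0, 0, 0], [0, 0, 0], [0, 0, 0], [0, 0, 0], [0, 0, 0], [0, 0, 0], [0, 0, 0], [0, 0, 0], [0, 0, 0], [0, 0, 0]]'

```text
time_s: 16.35
ee_pos: [0.5402, -0.2414, 0.2368]
ee_rot: [[0.902, 0.094, 0.421], [0.085, -0.996, 0.039], [0.423, 0.001, -0.906]]
contact_force: [-0.1, 0.8, -5.5]
opening: 0.0234
grasp_force: 78.6
```

```bash
python3 st.py '[[0,0,0.004]]' '[300,120,375,190]' 8
```

```text
16.35 [ 0.5402 -0.2414  0.2368] [ 0.5406 -0.241   0.2365] F [-0.1   0.84 -5.49] M [-0.098  0.938  0.001]
red rows 131 169 [(131, 342.0), (135, 342.0), (139, 341.5), (143, 341.0), (147, 341.0), (151, 340.0), (155, 340.0), (159, 339.5), (163, 339.5), (167, 339.0)]
lid quad [[316.29998779296875, 173.1999969482422], [319.20001220703125, 136.89999389648438], [363.79998779296875, 140.5], [360.8999938964844, 176.8000030517578]]
avg F [-0.08 -0.08 -6.77] M [-0.129  0.95  -0.   ] sd [0.016 0.028 0.027] at 16.8
```

The lid shows a slight 1.6° tilt at this hook point; at +20 it was level. I'll set it back down, return to +20 and lift from there.

>>> servo_tool --slide '[[0, 0, -0.003], [0, 0, -0.006], [0, 0, -0.009], [0, 0, -0.012], [0, 0, -0.015], [0, 0, -0.018], [0, 0, -0.018], [-0.0002, 0.002, -0.018], [-0.0004, 0.0045, -0.018], [-0.0004, 0.0045, -0.018], [-0.0004, 0.0045, -0.015], [-0.0004, 0.0045, -0.0125], [-0.0004, 0.0045, -0.011], [-0.0004, 0.0045, -0.0095], [-0.0004, 0.0045, -0.0075], [-0.0004, 0.0045, -0.005], [-0.0004, 0.0045, -0.0025], [-0.0004, 0.0045, 0], [-0.0004, 0.0045, 0], [-0.0004, 0.0045, 0]]' --turn '[[0, 0, 0], [0, 0, 0], [0, 0, 0], [0, 0, 0], [0, 0, 0], [0, 0, 0], [0, 0, 0], [0, 0, 0], [0, 0, 0], [0, 0, 0], [0, 0, 0], [0, 0, 0], [0, 0, 0], [0, 0, 0], [0, 0, 0], [0, 0, 0], [0, 0, 0], [0, 0, 0], [0, 0, 0], [0, 0, 0]]'

```text
time_s: 18.47
ee_pos: [0.5398, -0.237, 0.237]
ee_rot: [[0.902, 0.094, 0.421], [0.085, -0.996, 0.039], [0.423, 0.001, -0.906]]
contact_force: [0.9, -0.1, -6.4]
opening: 0.0227
grasp_force: 78.6
```

```bash
python3 st.py '[[-0.0004,0.0045,0]]' '[300,120,375,190]' 4
```

```text
18.47 [ 0.5398 -0.237   0.237 ] [ 0.5402 -0.2365  0.2365] F [ 0.85 -0.12 -6.4 ] M [-0.097  0.959 -0.004]
red rows 131 169 [(131, 342.0), (135, 341.5), (139, 341.5), (143, 341.0), (147, 341.0), (151, 340.0), (155, 340.0), (159, 339.5), (163, 339.5), (167, 339.0)]
lid quad [[316.3999938964844, 173.10000610351562], [319.1000061035156, 137.6999969482422], [363.70001220703125, 141.10000610351562], [361.0, 176.5]]
avg F [-0.07 -0.36 -6.82] M [-0.098  0.963  0.001] sd [0.036 0.024 0.019] at 18.7167
```

Level now (35.4 px spacing, as at rest). I'll lift clear.

>>> servo_tool --slide '[[0, 0, 0.001], [0, 0, 0.003], [0, 0, 0.006], [0, 0, 0.01], [0, 0, 0.015], [0, 0, 0.02], [0, 0, 0.025], [0, 0, 0.03], [0, 0, 0.035], [0, 0, 0.04], [0, 0, 0.045], [0, 0, 0.05], [0, 0, 0.054], [0, 0, 0.058], [-0.001, 0, 0.061], [-0.003, 0, 0.063], [-0.006, 0, 0.064], [-0.01, 0, 0.065], [-0.015, 0, 0.066], [-0.02, 0, 0.067]]' --turn '[[0, 0, 0], [0, 0, 0], [0, 0, 0], [0, 0, 0], [0, 0, 0], [0, 0, 0], [0, 0, 0], [0, 0, 0], [0, 0, 0], [0, 0, 0], [0, 0, 0], [0, 0, 0], [0, 0, 0], [0, 0, 0], [0, 0, 0], [0, 0, 0], [0, 0, 0], [0, 0, 0], [0, 0, 0], [0, 0, 0]]'

```text
time_s: 20.38
ee_pos: [0.519, -0.2368, 0.3036]
ee_rot: [[0.903, 0.094, 0.42], [0.085, -0.996, 0.04], [0.422, 0.0, -0.907]]
contact_force: [0.4, 0.4, -6.4]
opening: 0.0236
grasp_force: 78.6
```

>>> servo_tool --slide '[[-0.005, 0, 0.001], [-0.01, 0, 0.002], [-0.015, 0, 0.004], [-0.02, 0.001, 0.007], [-0.025, 0.003, 0.01], [-0.03, 0.006, 0.013], [-0.034, 0.01, 0.016], [-0.037, 0.015, 0.019], [-0.039, 0.021, 0.022], [-0.04, 0.027, 0.025], [-0.04, 0.033, 0.028], [-0.04, 0.04, 0.031], [-0.04, 0.047, 0.034], [-0.04, 0.054, 0.037], [-0.04, 0.061, 0.039], [-0.04, 0.068, 0.041], [-0.04, 0.074, 0.042], [-0.04, 0.078, 0.043], [-0.04, 0.08, 0.043], [-0.04, 0.08, 0.043]]' --turn '[[0, 0, 0], [0, 0, 0], [0, 0, 0], [0, 0, 0], [0, 0, 0], [0, 0, 0], [0, 0, 0], [0, 0, 0], [0, 0, 0], [0, 0, 0], [0, 0, 0], [0, 0, 0], [0, 0, 0], [0, 0, 0], [0, 0, 0], [0, 0, 0], [0, 0, 0], [0, 0, 0], [0, 0, 0], [0, 0, 0]]'

```text
time_s: 22.05
ee_pos: [0.4797, -0.1564, 0.3468]
ee_rot: [[0.902, 0.094, 0.421], [0.086, -0.996, 0.04], [0.423, 0.0, -0.906]]
contact_force: [0.6, 0.3, -6.0]
opening: 0.0228
grasp_force: 78.5
```

```bash
python3 - <<'E'
from h import *
moved([-.02,0,.067]);moved([-.04,.08,.043])
E
python3 st.py '[[0,0,0]]' '[300,110,400,240]' 3
python3 - <<'E'
from h import *
c=cap("side");cv2.imwrite("pics/s5.png",cv2.resize(c["frame"][90:270,250:410,::-1],None,fx=3.3,fy=3.3,interpolation=cv2.INTER_CUBIC))
p,R=load();A=LR(3.3,25);Rt=A@FLIP
# lid centre relative to tcp in lifter yaw frame
rel=np.array([.0540,-.0151]);rel=np.array([.5942,-.252])-np.array([.5402,-.2365])
rel=Ro.from_euler('z',-2.1,degrees=True).as_matrix()[:2,:2]@rel
tr=np.array([.617,.233]);Y=Ro.from_euler('z',3.3,degrees=True).as_matrix()[:2,:2]
for off in(0.008,.018): print("tcp xy",(tr+Y@[off,off]-rel).round(4))
plan(np.r_[tr+Y@[.008,.008]-rel,p[2]],Rt)
E
```

```text
22.05 [ 0.4797 -0.1564  0.3468] [ 0.4802 -0.1565  0.3465] F [ 0.62  0.33 -6.01] M [-0.094  0.979 -0.018]
red rows 124 165 [(124, 360.5), (128, 360.0), (132, 359.5), (136, 359.5), (140, 359.5), (144, 359.5), (148, 359.0), (152, 359.0), (156, 358.5), (160, 358.0), (164, 358.0)]
lid quad [[332.29998779296875, 170.1999969482422], [335.1000061035156, 131.60000610351562], [385.70001220703125, 135.3000030517578], [382.8999938964844, 173.8000030517578]]
avg F [-0.05  0.27 -6.36] M [-0.121  0.977 -0.019] sd [0.004 0.039 0.038] at 22.25
tcp xy [0.5711 0.2589]
tcp xy [0.5805 0.2695]
slide [0.0909, 0.4154, 0.0] turn [-0.0, 0.0, -0.0467] rows 11.0
```

View pics/s5.png

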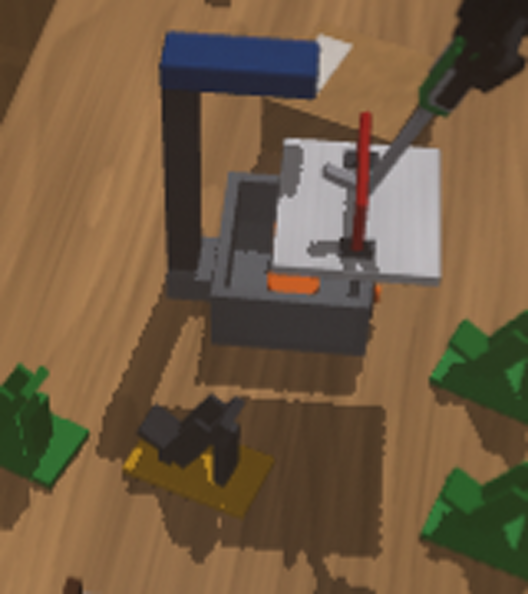

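The lid hangs level at (357,210) crop, clear of the dryer, with the cradle and green look-alikes undisturbed. I'll carry it smoothly to above the tray.

>>> servo_tool --slide '[[0.0002, 0.001, 0], [0.0009, 0.004, 0], [0.002, 0.009, 0], [0.0035, 0.016, 0], [0.0055, 0.025, 0], [0.0079, 0.036, 0], [0.0107, 0.049, 0], [0.0138, 0.063, 0], [0.0168, 0.077, 0], [0.0199, 0.091, 0], [0.023, 0.105, 0], [0.026, 0.119, 0], [0.0291, 0.133, 0], [0.0322, 0.147, 0], [0.0352, 0.161, 0], [0.0383, 0.175, 0], [0.0414, 0.189, 0], [0.0444, 0.203, 0], [0.0475, 0.217, 0], [0.0505, 0.231, 0]]' --turn '[[0, 0, 0], [0, 0, 0], [0, 0, -0.002], [0, 0, -0.004], [0, 0, -0.006], [0, 0, -0.009], [0, 0, -0.012], [0, 0, -0.015], [0, 0, -0.018], [0, 0, -0.021], [0, 0, -0.024], [0, 0, -0.027], [0, 0, -0.03], [0, 0, -0.033], [0, 0, -0.036], [0, 0, -0.039], [0, 0, -0.042], [0, 0, -0.044], [0, 0, -0.046], [0, 0, -0.0467]]'

```text
time_s: 23.97
ee_pos: [0.5299, 0.0757, 0.3467]
ee_rot: [[0.905, 0.057, 0.422], [0.052, -0.998, 0.025], [0.422, -0.001, -0.906]]
contact_force: [0.2, -0.6, -6.3]
opening: 0.0229
grasp_force: 78.6
```

>>> servo_tool --slide '[[0.0031, 0.014, 0], [0.0061, 0.028, 0], [0.0092, 0.042, 0], [0.0123, 0.056, 0], [0.0153, 0.07, 0], [0.0184, 0.084, 0], [0.0214, 0.098, 0], [0.0245, 0.112, 0], [0.0276, 0.126, 0], [0.0304, 0.139, 0], [0.0328, 0.15, 0], [0.0348, 0.159, 0], [0.0365, 0.167, 0], [0.0379, 0.173, 0], [0.0389, 0.178, 0], [0.0396, 0.181, 0], [0.04, 0.183, 0], [0.0404, 0.184, 0], [0.0404, 0.1844, 0], [0.0404, 0.1844, 0]]' --turn '[[0, 0, 0], [0, 0, 0], [0, 0, 0], [0, 0, 0], [0, 0, 0], [0, 0, 0], [0, 0, 0], [0, 0, 0], [0, 0, 0], [0, 0, 0], [0, 0, 0], [0, 0, 0], [0, 0, 0], [0, 0, 0], [0, 0, 0], [0, 0, 0], [0, 0, 0], [0, 0, 0], [0, 0, 0], [0, 0, 0]]'

```text
time_s: 25.63
ee_pos: [0.5706, 0.2583, 0.3468]
ee_rot: [[0.905, 0.057, 0.422], [0.052, -0.998, 0.024], [0.423, 0.001, -0.906]]
contact_force: [-0.2, -0.7, -6.6]
opening: 0.0235
grasp_force: 78.5
```

>>> servo_tool --slide '[[0, 0, -0.001], [0, 0, -0.004], [0, 0, -0.009], [0, 0, -0.015], [0, 0, -0.022], [0, 0, -0.029], [0, 0, -0.036], [0, 0, -0.043], [0, 0, -0.05], [0, 0, -0.057], [0, 0, -0.064], [0, 0, -0.071], [0, 0, -0.078], [0, 0, -0.085], [0, 0, -0.091], [0, 0, -0.096], [0, 0, -0.1], [0, 0, -0.103], [0, 0, -0.105], [0, 0, -0.105]]' --turn '[[0, 0, 0], [0, 0, 0], [0, 0, 0], [0, 0, 0], [0, 0, 0], [0, 0, 0], [0, 0, 0], [0, 0, 0], [0, 0, 0], [0, 0, 0], [0, 0, 0], [0, 0, 0], [0, 0, 0], [0, 0, 0], [0, 0, 0], [0, 0, 0], [0, 0, 0], [0, 0, 0], [0, 0, 0], [0, 0, 0]]'

```text
time_s: 27.3
ee_pos: [0.5706, 0.2584, 0.2414]
ee_rot: [[0.905, 0.057, 0.422], [0.052, -0.998, 0.024], [0.422, 0.001, -0.906]]
contact_force: [-0.2, -0.8, -6.2]
opening: 0.0231
grasp_force: 78.6
```

```bash
python3 - <<'E'
from h import *
moved([.0505,.231,0],[0,0,-.0467]);moved([.0404,.1844,0]);moved([0,0,-.105])
E
python3 st.py '[[0,0,0]]' '[225,220,360,370]' 3
python3 - <<'E'
from h import *
print(np.round(observe()["joint_pos"],1))
t=cap("top")
# lid at z top: lid origin ~.080 -> plate top .100
m=mask(t,[0,0,130],[179,60,255],(215,165,300,245));hs=cv2.cvtColor(t["frame"],cv2.COLOR_RGB2HSV)
im=t["frame"][160:250,205:305,::-1]
s=cap("side");a=s["frame"][220:380,225:385,::-1]
cv2.imwrite("pics/s6.png",np.hstack([cv2.resize(a,(480,480),interpolation=cv2.INTER_CUBIC),cv2.resize(im,(320,288),interpolation=cv2.INTER_CUBIC).copy() if 0 else np.vstack([cv2.resize(im,(320,288),interpolation=cv2.INTER_CUBIC),np.zeros((192,320,3),np.uint8)])]))
E
```

```text
27.3 [0.5706 0.2584 0.2414] [0.5711 0.2589 0.2415] F [-0.23 -0.79 -6.25] M [-0.079  0.951 -0.006]
red rows 262 314 [(262, 299.0), (266, 298.5), (270, 298.5), (274, 298.0), (278, 296.5), (282, 295.5), (286, 295.0), (290, 294.5), (294, 293.5), (298, 292.5), (302, 292.5), (306, 292.0), (310, 292.0), (314, 292.5)]
lid quad [[259.20001220703125, 331.20001220703125], [275.3999938964844, 259.20001220703125], [349.79998779296875, 275.8999938964844], [333.6000061035156, 348.0]]
avg F [ 0.06 -0.17 -6.54] M [-0.065  0.95   0.009] sd [0.012 0.025 0.025] at 27.5
[ 28.2  15.9 108.6 -18.7  33.9 128.5]
```

View pics/s6.png

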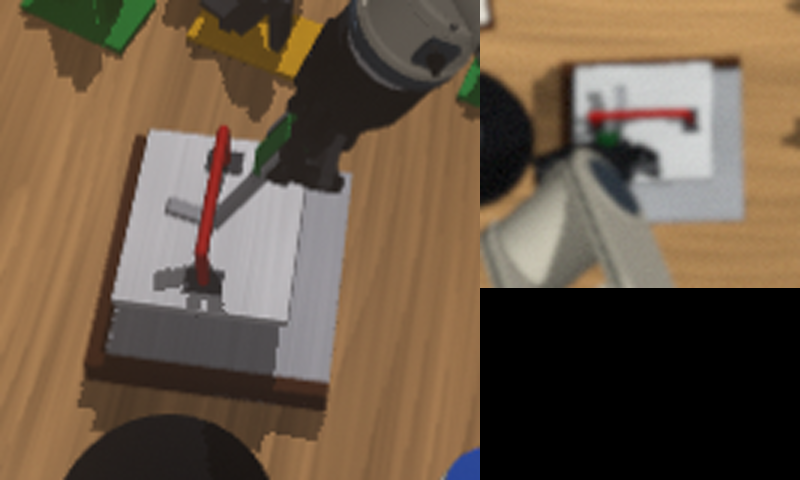

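The lid hangs level over the tray. In the side crop its corners are at (148,128), (112,302) and (288,322), and the fence's inner top corner is at (103,352). I'll turn those into clearances.

```bash
python3 - <<'E'
from h import *
s=cap("side");px=lambda l:[[u/3+225-.33,v/3+220-.33] for u,v in l]
lid=plane(s,px([(148,128),(112,302),(288,322)]),.100);f=plane(s,px([(103,352),(330,380)]),.034)
print("lid",lid.round(4).tolist());print("fence",f.round(4).tolist())
yaw=np.radians(3.3);Y=np.array([[np.cos(yaw),-np.sin(yaw)],[np.sin(yaw),np.cos(yaw)]])
tr=np.array([.617,.233])
print("lid in tray",((lid[:,:2]-tr)@Y).round(4).tolist());print("fence in tray",((f[:,:2]-tr)@Y).round(4).tolist())
hs=cv2.cvtColor(s["frame"],cv2.COLOR_RGB2HSV)
E
```

```text
lid [[0.6982, 0.1673, 0.1], [0.6863, 0.3274, 0.1], [0.5477, 0.317, 0.1]]
fence [[0.696, 0.3437, 0.034], [0.5098, 0.3313, 0.034]]
lid in tray [[0.0773, -0.0702], [0.0746, 0.0903], [-0.0644, 0.0879]]
fence in tray [[0.0852, 0.106], [-0.1014, 0.1043]]
```

Clearance is about 9 mm in x and 10-16 mm in y. I'll lower gently.

>>> servo_tool --slide '[[0, 0, -0.001], [0, 0, -0.004], [0, 0, -0.009], [0, 0, -0.015], [0, 0, -0.021], [0, 0, -0.027], [0, 0, -0.033], [0, 0, -0.039], [0, 0, -0.045], [0, 0, -0.05], [0, 0, -0.054], [0, 0, -0.057], [0, 0, -0.059], [0, 0, -0.061], [0, 0, -0.062], [0, 0, -0.063], [0, 0, -0.064], [0, 0, -0.065], [0, 0, -0.065]]' --turn '[[0, 0, 0], [0, 0, 0], [0, 0, 0], [0, 0, 0], [0, 0, 0], [0, 0, 0], [0, 0, 0], [0, 0, 0], [0, 0, 0], [0, 0, 0], [0, 0, 0], [0, 0, 0], [0, 0, 0], [0, 0, 0], [0, 0, 0], [0, 0, 0], [0, 0, 0], [0, 0, 0], [0, 0, 0]]'

```text
time_s: 29.23
ee_pos: [0.5706, 0.2585, 0.1767]
ee_rot: [[0.905, 0.057, 0.422], [0.052, -0.998, 0.024], [0.423, 0.0, -0.906]]
contact_force: [-1.4, 0.2, -5.0]
opening: 0.0232
grasp_force: 78.6
```

>>> servo_tool --slide '[[0, 0, -0.0008], [0, 0, -0.0016], [0, 0, -0.0024], [0, 0, -0.0032], [0, 0, -0.004], [0, 0, -0.0048], [0, 0, -0.0056], [0, 0, -0.0064], [0, 0, -0.0072], [0, 0, -0.008], [0, 0, -0.0088], [0, 0, -0.0096], [0, 0, -0.01], [0, 0, -0.01]]' --turn '[[0, 0, 0], [0, 0, 0], [0, 0, 0], [0, 0, 0], [0, 0, 0], [0, 0, 0], [0, 0, 0], [0, 0, 0], [0, 0, 0], [0, 0, 0], [0, 0, 0], [0, 0, 0], [0, 0, 0], [0, 0, 0]]'

```text
time_s: 30.4
ee_pos: [0.5707, 0.2585, 0.1667]
ee_rot: [[0.905, 0.057, 0.422], [0.052, -0.998, 0.024], [0.423, 0.001, -0.906]]
contact_force: [-0.5, -0.0, -1.7]
opening: 0.0231
grasp_force: 79.2
```

```bash
python3 - <<'E'
from h import *
moved([0,0,-.075])
E
python3 st.py '[[0,0,0]]' '[225,220,360,370]' 3; python3 -c "
from h import *
print(np.round(observe()['joint_pos'],1))"
```

```text
30.4 [0.5707 0.2585 0.1667] [0.5711 0.2589 0.1665] F [-0.46 -0.03 -1.74] M [-0.005  0.287  0.062]
red rows 276 326 [(276, 300.0), (280, 299.5), (284, 299.0), (288, 297.5), (292, 297.0), (296, 296.5), (300, 295.5), (304, 295.0), (308, 294.5), (312, 293.5), (316, 293.0), (320, 293.0), (324, 293.0)]
lid quad [[261.0, 336.0], [270.79998779296875, 268.20001220703125], [343.70001220703125, 278.70001220703125], [333.8999938964844, 346.6000061035156]]
avg F [-0.52  0.43 -1.66] M [-0.038  0.371  0.003] sd [0.002 0.019 0.019] at 30.6
[ 28.2  22.5 111.6 -24.9  25.1 135.6]
```

The lid rests on the floor and the hook is unloaded. I'll drop the hook clear of the bar and push +x with the shank.

>>> servo_tool --slide '[[0, 0, -0.003], [0, 0, -0.006], [0, 0, -0.009], [0, 0, -0.012], [0.002, 0.0001, -0.012], [0.004, 0.0002, -0.012], [0.006, 0.0003, -0.012], [0.0075, 0.0004, -0.012], [0.009, 0.0005, -0.012], [0.01, 0.0006, -0.012], [0.011, 0.0006, -0.012], [0.012, 0.0007, -0.012], [0.012, 0.0007, -0.012]]' --turn '[[0, 0, 0], [0, 0, 0], [0, 0, 0], [0, 0, 0], [0, 0, 0], [0, 0, 0], [0, 0, 0], [0, 0, 0], [0, 0, 0], [0, 0, 0], [0, 0, 0], [0, 0, 0], [0, 0, 0]]'

```text
time_s: 31.68
ee_pos: [0.5827, 0.2591, 0.1547]
ee_rot: [[0.905, 0.057, 0.422], [0.052, -0.998, 0.024], [0.422, 0.001, -0.906]]
contact_force: [-0.3, -1.2, -1.9]
opening: 0.023
grasp_force: 79.2
```

>>> servo_tool --slide '[[0.001, 0.0001, 0], [0.0015, 0.0001, 0], [0.002, 0.0001, 0], [0.0025, 0.0002, 0], [0.003, 0.0002, 0], [0.003, 0.0002, 0]]' --turn '[[0, 0, 0], [0, 0, 0], [0, 0, 0], [0, 0, 0], [0, 0, 0], [0, 0, 0]]'

```text
time_s: 32.18
ee_pos: [0.5857, 0.2594, 0.1548]
ee_rot: [[0.905, 0.057, 0.422], [0.052, -0.998, 0.024], [0.423, 0.001, -0.906]]
contact_force: [-0.9, -0.3, -2.0]
opening: 0.0234
grasp_force: 79.2
```

```bash
python3 - <<'E'
from h import *
moved([.012,.0007,-.012]);moved([.003,.0002,0])
E
python3 st.py '[[0,0,0]]' '[225,220,360,370]' 3
```

```text
32.18 [0.5857 0.2594 0.1548] [0.5861 0.2598 0.1545] F [-0.91 -0.34 -1.95] M [0.016 0.687 0.028]
red rows 276 325 [(276, 297.5), (280, 297.5), (284, 297.0), (288, 295.5), (292, 294.5), (296, 294.0), (300, 293.5), (304, 292.5), (308, 291.5), (312, 291.0), (316, 289.5), (320, 290.0), (324, 290.5)]
lid quad [[261.20001220703125, 331.70001220703125], [275.8999938964844, 266.1000061035156], [348.29998779296875, 282.3999938964844], [333.6000061035156, 347.8999938964844]]
avg F [-1.25  0.2  -2.62] M [-0.071  0.695 -0.01 ] sd [0.012 0.026 0.026] at 32.3833
```

>>> servo_tool --slide '[[0.0007, 0, 0], [0.0014, 0.0001, 0], [0.002, 0.0001, 0], [0.002, 0.0001, 0]]' --turn '[[0, 0, 0], [0, 0, 0], [0, 0, 0], [0, 0, 0]]'

```text
time_s: 32.72
ee_pos: [0.5878, 0.2595, 0.1549]
ee_rot: [[0.905, 0.057, 0.422], [0.052, -0.998, 0.024], [0.423, 0.0, -0.906]]
contact_force: [-1.3, 0.5, -2.6]
opening: 0.0232
grasp_force: 79.2
```

>>> servo_tool --slide '[[0.0007, 0, 0], [0.0014, 0.0001, 0], [0.002, 0.0001, 0], [0.002, 0.0001, 0]]' --turn '[[0, 0, 0], [0, 0, 0], [0, 0, 0], [0, 0, 0]]'

```text
time_s: 33.05
ee_pos: [0.5896, 0.2594, 0.1547]
ee_rot: [[0.905, 0.057, 0.422], [0.052, -0.998, 0.023], [0.422, 0.001, -0.906]]
contact_force: [-1.7, -1.0, -2.5]
opening: 0.0235
grasp_force: 79.2
```

```bash
python3 - <<'E'
from h import *
moved([.004,.0002,0])
E
python3 st.py '[[0,0,0]]' '[225,220,360,370]' 3
```

```text
33.05 [0.5896 0.2594 0.1547] [0.5901 0.26   0.1545] F [-1.7  -1.02 -2.48] M [-0.1    0.892 -0.092]
red rows 276 325 [(276, 296.0), (280, 295.5), (284, 295.5), (288, 294.0), (292, 293.5), (296, 292.5), (300, 291.5), (304, 291.0), (308, 290.0), (312, 289.5), (316, 288.5), (320, 289.0), (324, 289.0)]
lid quad [[259.8999938964844, 330.5], [275.6000061035156, 265.5], [349.20001220703125, 283.20001220703125], [333.5, 348.20001220703125]]
avg F [-1.69 -1.06 -2.62] M [-0.176  0.838 -0.061] sd [0.018 0.016 0.021] at 33.25
```

>>> servo_tool --slide '[[0.0005, 0, 0], [0.001, 0.0001, 0], [0.0015, 0.0001, 0], [0.0015, 0.0001, 0]]' --turn '[[0, 0, 0], [0, 0, 0], [0, 0, 0], [0, 0, 0]]'

```text
time_s: 33.58
ee_pos: [0.5908, 0.2596, 0.1545]
ee_rot: [[0.905, 0.057, 0.421], [0.052, -0.998, 0.023], [0.422, 0.001, -0.907]]
contact_force: [-3.7, -0.7, -1.9]
opening: 0.0233
grasp_force: 79.4
```

>>> servo_tool --slide '[[0.0005, 0, 0], [0.001, 0.0001, 0], [0.0015, 0.0001, 0], [0.0015, 0.0001, 0]]' --turn '[[0, 0, 0], [0, 0, 0], [0, 0, 0], [0, 0, 0]]'

```text
time_s: 33.92
ee_pos: [0.5918, 0.2595, 0.1542]
ee_rot: [[0.906, 0.057, 0.42], [0.052, -0.998, 0.023], [0.421, 0.001, -0.907]]
contact_force: [-5.7, -0.7, -2.4]
opening: 0.0233
grasp_force: 79.5
```

```bash
python3 - <<'E'
from h import *
moved([.003,.0002,0])
E
python3 st.py '[[0,0,0]]' '[225,220,360,370]' 3
```

```text
33.92 [0.5918 0.2595 0.1542] [0.5931 0.2602 0.1545] F [-5.69 -0.72 -2.42] M [-0.07   1.734  0.044]
red rows 276 325 [(276, 295.0), (280, 295.0), (284, 295.0), (288, 293.5), (292, 292.5), (296, 292.0), (300, 291.0), (304, 290.5), (308, 289.5), (312, 289.0), (316, 288.0), (320, 289.0), (324, 289.0)]
lid quad [[259.70001220703125, 331.29998779296875], [274.5, 266.0], [348.29998779296875, 282.6000061035156], [333.6000061035156, 348.0]]
avg F [-5.71 -0.07 -2.52] M [-0.049  1.719  0.048] sd [0.033 0.026 0.019] at 34.1167
```

Flush in x at 5.7 N. I'll back off 3 mm and go +y inside the loop to push on the +y upright.

>>> servo_tool --slide '[[-0.0015, -0.0001, 0], [-0.003, -0.0002, 0], [-0.003, 0.003, 0], [-0.0033, 0.007, 0], [-0.0036, 0.011, 0], [-0.0039, 0.015, 0], [-0.004, 0.018, 0], [-0.0041, 0.02, 0], [-0.0042, 0.022, 0], [-0.0043, 0.024, 0], [-0.0045, 0.026, 0], [-0.0046, 0.028, 0], [-0.0047, 0.03, 0], [-0.0047, 0.03, 0]]' --turn '[[0, 0, 0], [0, 0, 0], [0, 0, 0], [0, 0, 0], [0, 0, 0], [0, 0, 0], [0, 0, 0], [0, 0, 0], [0, 0, 0], [0, 0, 0], [0, 0, 0], [0, 0, 0], [0, 0, 0], [0, 0, 0]]'

```text
time_s: 35.28
ee_pos: [0.5881, 0.2902, 0.1549]
ee_rot: [[0.905, 0.057, 0.422], [0.052, -0.998, 0.024], [0.423, 0.0, -0.906]]
contact_force: [-0.4, -0.3, -1.6]
opening: 0.0231
grasp_force: 79.1
```

>>> servo_tool --slide '[[-0.0001, 0.001, 0], [-0.0001, 0.002, 0], [-0.0002, 0.003, 0], [-0.0002, 0.004, 0], [-0.0002, 0.004, 0]]' --turn '[[0, 0, 0], [0, 0, 0], [0, 0, 0], [0, 0, 0], [0, 0, 0]]'

```text
time_s: 35.7
ee_pos: [0.5878, 0.294, 0.1549]
ee_rot: [[0.905, 0.057, 0.422], [0.052, -0.998, 0.024], [0.423, 0.0, -0.906]]
contact_force: [-0.0, -1.2, -1.1]
opening: 0.023
grasp_force: 79.2
```

```bash
python3 - <<'E'
from h import *
moved([-.0049,.034,0])
E
python3 st.py '[[0,0,0]]' '[225,220,360,370]' 3;  python3 -c "
from h import *
print(np.round(observe()['joint_pos'],1))"
```

```text
35.7 [0.5878 0.294  0.1549] [0.5882 0.2942 0.1545] F [-0.03 -1.24 -1.1 ] M [-0.27   0.308 -0.135]
red rows 279 329 [(279, 295.0), (283, 294.5), (287, 294.0), (291, 292.5), (295, 292.0), (299, 291.5), (303, 291.0), (307, 290.0), (311, 289.5), (315, 288.5), (319, 288.0), (323, 288.0), (327, 288.0)]
lid quad [[259.3999938964844, 334.20001220703125], [271.1000061035156, 267.1000061035156], [345.3999938964844, 280.0], [333.79998779296875, 347.1000061035156]]
avg F [-0.33 -1.11 -0.72] M [-0.224  0.304 -0.122] sd [0.053 0.023 0.03 ] at 35.9
[ 30.6  25.9 107.9 -26.2  26.1 139. ]
```

>>> servo_tool --slide '[[0, 0.001, 0], [-0.0001, 0.002, 0], [-0.0002, 0.003, 0], [-0.0002, 0.003, 0]]' --turn '[[0, 0, 0], [0, 0, 0], [0, 0, 0], [0, 0, 0]]'

```text
time_s: 36.23
ee_pos: [0.5875, 0.297, 0.1548]
ee_rot: [[0.905, 0.057, 0.422], [0.052, -0.998, 0.024], [0.423, 0.0, -0.906]]
contact_force: [0.6, -0.6, -0.6]
opening: 0.0228
grasp_force: 79.1
```

>>> servo_tool --slide '[[0, 0.001, 0], [-0.0001, 0.002, 0], [-0.0001, 0.002, 0]]' --turn '[[0, 0, 0], [0, 0, 0], [0, 0, 0]]'

```text
time_s: 36.48
ee_pos: [0.5874, 0.299, 0.1548]
ee_rot: [[0.905, 0.057, 0.422], [0.052, -0.998, 0.024], [0.423, 0.0, -0.906]]
contact_force: [0.3, -0.8, -1.2]
opening: 0.023
grasp_force: 79.1
```

```bash
python3 - <<'E'
from h import *
moved([-.0003,.005,0])
E
python3 st.py '[[0,0,0]]' '[225,220,360,370]' 3;  python3 -c "
from h import *
print(np.round(observe()['joint_pos'],1))"
```

```text
36.48 [0.5874 0.299  0.1548] [0.5879 0.2992 0.1545] F [ 0.31 -0.83 -1.25] M [-0.287  0.328 -0.085]
red rows 281 331 [(281, 294.5), (285, 294.5), (289, 294.0), (293, 292.5), (297, 292.0), (301, 291.0), (305, 290.5), (309, 289.5), (313, 289.0), (317, 288.5), (321, 287.5), (325, 288.0), (329, 288.0)]
lid quad [[258.79998779296875, 336.29998779296875], [268.1000061035156, 268.20001220703125], [343.29998779296875, 278.3999938964844], [334.0, 346.5]]
avg F [ 0.03 -0.84 -1.07] M [-0.21   0.35  -0.054] sd [0.024 0.017 0.028] at 36.6833
[ 31.1  26.1 107.6 -26.4  26.4 139.5]
```

>>> servo_tool --slide '[[0, 0.0008, 0], [-0.0001, 0.0016, 0], [-0.0001, 0.002, 0], [-0.0001, 0.002, 0]]' --turn '[[0, 0, 0], [0, 0, 0], [0, 0, 0], [0, 0, 0]]'

```text
time_s: 37.02
ee_pos: [0.5873, 0.3008, 0.1548]
ee_rot: [[0.905, 0.057, 0.422], [0.052, -0.998, 0.024], [0.423, 0.001, -0.906]]
contact_force: [0.1, -2.2, -1.1]
opening: 0.0231
grasp_force: 79.4
```

>>> servo_tool --slide '[[0, 0.0008, 0], [-0.0001, 0.0016, 0], [-0.0001, 0.002, 0], [-0.0001, 0.002, 0]]' --turn '[[0, 0, 0], [0, 0, 0], [0, 0, 0], [0, 0, 0]]'

```text
time_s: 37.35
ee_pos: [0.5872, 0.3026, 0.1548]
ee_rot: [[0.905, 0.057, 0.422], [0.052, -0.998, 0.023], [0.422, 0.001, -0.906]]
contact_force: [-0.6, -2.8, -1.3]
opening: 0.0233
grasp_force: 79.5
```

```bash
python3 - <<'E'
from h import *
moved([-.0002,.004,0])
E
python3 st.py '[[0,0,0]]' '[225,220,360,370]' 3;  python3 -c "
from h import *
print(np.round(observe()['joint_pos'],1))"
```

```text
37.35 [0.5872 0.3026 0.1548] [0.5877 0.3032 0.1545] F [-0.57 -2.78 -1.29] M [-0.779  0.226 -0.375]
red rows 282 332 [(282, 294.5), (286, 294.5), (290, 294.0), (294, 292.5), (298, 291.5), (302, 291.0), (306, 290.0), (310, 289.5), (314, 289.0), (318, 288.0), (322, 287.5), (326, 287.0), (330, 287.5)]
lid quad [[258.70001220703125, 337.5], [267.29998779296875, 268.5], [342.6000061035156, 278.0], [334.0, 346.8999938964844]]
avg F [ 0.15 -3.39 -0.81] M [-0.796  0.17  -0.373] sd [0.043 0.015 0.013] at 37.55
[ 31.5  26.2 107.3 -26.5  26.6 139.9]
```

Force is rising: the lid is touching the y fence. I'll press a bit more.

>>> servo_tool --slide '[[0, 0.0008, 0], [-0.0001, 0.0016, 0], [-0.0001, 0.002, 0], [-0.0001, 0.002, 0]]' --turn '[[0, 0, 0], [0, 0, 0], [0, 0, 0], [0, 0, 0]]'

```text
time_s: 37.88
ee_pos: [0.587, 0.3034, 0.1547]
ee_rot: [[0.905, 0.056, 0.421], [0.052, -0.998, 0.021], [0.421, 0.003, -0.907]]
contact_force: [-0.8, -8.0, 1.8]
opening: 0.0233
grasp_force: 79.8
```

>>> servo_tool --slide '[[0, 0.0008, 0], [-0.0001, 0.0015, 0], [-0.0001, 0.0015, 0]]' --turn '[[0, 0, 0], [0, 0, 0], [0, 0, 0]]'

```text
time_s: 38.13
ee_pos: [0.5867, 0.3043, 0.1544]
ee_rot: [[0.906, 0.056, 0.42], [0.052, -0.998, 0.02], [0.421, 0.004, -0.907]]
contact_force: [1.5, -9.9, 2.2]
opening: 0.0232
grasp_force: 80.0
```

```bash
python3 - <<'E'
from h import *
moved([-.0002,.0035,0])
E
python3 st.py '[[0,0,0]]' '[225,220,360,370]' 3;  python3 -c "
from h import *
print(np.round(observe()['joint_pos'],1))
s=cap('side')
print('yaw',np.round(rect(s,mask(s,[0,0,150],[179,50,255],(225,220,325,370)),.030,3)[:2],2) if 0 else '')"
```

```text
38.13 [0.5867 0.3043 0.1544] [0.5875 0.3067 0.1545] F [ 1.49 -9.91  2.23] M [-2.533 -0.232 -1.156]
red rows 282 332 [(282, 294.5), (286, 294.5), (290, 294.0), (294, 292.5), (298, 291.5), (302, 291.0), (306, 290.5), (310, 289.5), (314, 289.0), (318, 288.0), (322, 287.5), (326, 287.0), (330, 287.5)]
lid quad [[258.70001220703125, 337.5], [267.29998779296875, 268.5], [342.6000061035156, 278.0], [334.0, 346.8999938964844]]
avg F [ 0.68 -9.96  1.35] M [-2.518 -0.179 -1.169] sd [0.003 0.027 0.02 ] at 38.3333
[ 31.7  26.3 107.1 -26.7  27.  140.3]
yaw
```

Flush in y at 10 N. I'll back off, return to near the centre-of-mass line and push +x again.

>>> servo_tool --slide '[[0.0002, -0.003, 0], [0.0004, -0.007, 0], [0.0007, -0.012, 0], [0.001, -0.017, 0], [0.0013, -0.022, 0], [0.0015, -0.026, 0], [0.0016, -0.028, 0], [0.0025, -0.028, 0], [0.0035, -0.028, 0], [0.0042, -0.028, 0], [0.005, -0.028, 0], [0.0058, -0.028, 0], [0.0066, -0.0275, 0], [0.0074, -0.0275, 0], [0.0082, -0.0275, 0], [0.0082, -0.0275, 0]]' --turn '[[0, 0, 0], [0, 0, 0], [0, 0, 0], [0, 0, 0], [0, 0, 0], [0, 0, 0], [0, 0, 0], [0, 0, 0], [0, 0, 0], [0, 0, 0], [0, 0, 0], [0, 0, 0], [0, 0, 0], [0, 0, 0], [0, 0, 0], [0, 0, 0]]'

```text
time_s: 39.72
ee_pos: [0.5939, 0.2784, 0.1537]
ee_rot: [[0.906, 0.057, 0.419], [0.052, -0.998, 0.022], [0.42, 0.002, -0.908]]
contact_force: [-5.6, 0.4, -1.8]
opening: 0.0235
grasp_force: 79.9
```

```bash
python3 st.py '[[0.0082,-0.0275,0]]' '[225,220,360,370]' 3
```

```text
39.72 [0.5939 0.2784 0.1537] [0.5957 0.2792 0.1545] F [-5.58  0.35 -1.78] M [-0.098  1.601 -0.067]
red rows 282 332 [(282, 293.0), (286, 293.0), (290, 293.5), (294, 291.5), (298, 290.5), (302, 290.0), (306, 289.0), (310, 288.5), (314, 287.5), (318, 287.0), (322, 286.0), (326, 287.0), (330, 287.5)]
lid quad [[258.70001220703125, 337.3999938964844], [267.0, 268.6000061035156], [342.5, 277.79998779296875], [334.1000061035156, 346.5]]
avg F [-5.25 -0.64 -3.03] M [-0.096  1.621 -0.025] sd [0.027 0.002 0.045] at 39.9167
```

>>> servo_tool --slide '[[0.0008, 0, 0], [0.0016, 0.0001, 0], [0.0024, 0.0001, 0], [0.003, 0.0002, 0], [0.003, 0.0002, 0], [0.003, 0.0002, 0]]' --turn '[[0, 0, 0], [0, 0, 0], [0, 0, 0], [0, 0, 0], [0, 0, 0], [0, 0, 0]]'

```text
time_s: 40.42
ee_pos: [0.597, 0.2786, 0.1537]
ee_rot: [[0.906, 0.057, 0.42], [0.052, -0.998, 0.022], [0.42, 0.002, -0.907]]
contact_force: [-4.1, -0.8, -2.8]
opening: 0.0232
grasp_force: 79.8
```

```bash
cat > edge.py <<'E'
from h import *
s=cap("side");g=cv2.cvtColor(s["frame"],cv2.COLOR_RGB2HSV)
# lid +x edge: along rows, first bright pixel from the left (fence brown saturated -> lid grey), subpixel by saturation crossing
def edgex(v):
    S=g[v,245:300,1].astype(float);V=g[v,245:300,2].astype(float)
    i=np.argmax((S<70)&(V>90));return 245+i-(70-S[i])/max(S[i-1]-S[i],1)
def edgey(u):
    S=g[300:365,u,1].astype(float);V=g[300:365,u,2].astype(float)
    ok=(S<70)&(V>90);j=len(ok)-1-np.argmax(ok[::-1]);return 300+j+(70-S[j])/max(S[j+1]-S[j],1)
vs=list(range(278,332,6));us=list(range(264,316,6))
E1=plane(s,[[edgex(v),v] for v in vs],.030);E2=plane(s,[[u,edgey(u)] for u in us],.030)
k1=np.polyfit(E1[:,1],E1[:,0],1);k2=np.polyfit(E2[:,0],E2[:,1],1)
print("yaw +x edge",np.degrees(np.arctan(-k1[0])).round(2),"yaw +y edge",np.degrees(np.arctan(k2[0])).round(2))
print(E1.round(4)[::3].tolist(),E2.round(4)[::3].tolist())
E
python3 st.py '[[0.003,0.0002,0]]' '[225,220,360,370]' 3;python3 edge.py
```

```text
40.42 [0.597  0.2786 0.1537] [0.5987 0.2794 0.1545] F [-4.07 -0.83 -2.77] M [-0.118  1.565  0.011]
red rows 281 332 [(281, 292.5), (285, 292.5), (289, 292.5), (293, 290.5), (297, 290.0), (301, 289.0), (305, 288.5), (309, 287.5), (313, 286.5), (317, 285.5), (321, 285.5), (325, 286.0), (329, 287.0)]
lid quad [[259.20001220703125, 337.29998779296875], [267.70001220703125, 268.70001220703125], [342.5, 277.8999938964844], [334.1000061035156, 346.5]]
avg F [-4.95 -0.34 -2.53] M [-0.11   1.619  0.   ] sd [0.028 0.015 0.022] at 40.6167
yaw +x edge 2.67 yaw +y edge 0.5
[[0.7059, 0.1752, 0.03], [0.7051, 0.2297, 0.03], [0.7021, 0.2808, 0.03]] [[0.6839, 0.343, 0.03], [0.6375, 0.3466, 0.03], [0.5946, 0.337, 0.03]]
```

Force stays at 5 N while the bar still moves, so the lid is starting to tip over the fence edge. I'll ease off now, gently.

>>> servo_tool --slide '[[-0.0008, 0, 0], [-0.0016, -0.0001, 0], [-0.0024, -0.0001, 0], [-0.0032, -0.0002, 0], [-0.004, -0.0002, 0], [-0.0048, -0.0003, 0], [-0.0056, -0.0003, 0], [-0.0064, -0.0004, 0], [-0.0072, -0.0004, 0], [-0.008, -0.0005, 0], [-0.009, -0.0005, 0], [-0.01, -0.0006, 0], [-0.01, -0.0006, 0]]' --turn '[[0, 0, 0], [0, 0, 0], [0, 0, 0], [0, 0, 0], [0, 0, 0], [0, 0, 0], [0, 0, 0], [0, 0, 0], [0, 0, 0], [0, 0, 0], [0, 0, 0], [0, 0, 0], [0, 0, 0]]'

```text
time_s: 41.75
ee_pos: [0.5886, 0.2787, 0.1553]
ee_rot: [[0.904, 0.058, 0.423], [0.052, -0.998, 0.024], [0.424, -0.0, -0.906]]
contact_force: [-1.3, -0.3, -2.5]
opening: 0.0233
grasp_force: 79.5
```

```bash
python3 st.py '[[-0.01,-0.0006,0]]' '[225,220,360,370]' 3
cat > edge.py <<'E'
from h import *
# clearance in both views: profile across each fence/lid boundary (floor strip visible?)
s,t=cap("side"),cap("top");g=cv2.cvtColor(s["frame"],cv2.COLOR_RGB2HSV);h=cv2.cvtColor(t["frame"],cv2.COLOR_RGB2HSV)
for v in(285,305,325): print("side row",v,[(int(a),int(b)) for a,b in g[v,252:282,1:]])
for u in(270,285,310): print("side col",u,[(int(a),int(b)) for a,b in g[325:358,u,1:]])
for u in(240,255,268): print("top col",u,[(int(a),int(b)) for a,b in h[174:190,u,1:]])
E
python3 edge.py
```

```text
41.75 [0.5886 0.2787 0.1553] [0.5887 0.2788 0.1545] F [-1.28 -0.35 -2.5 ] M [-0.041  0.835  0.002]
red rows 282 332 [(282, 294.5), (286, 294.0), (290, 294.0), (294, 292.5), (298, 291.5), (302, 291.0), (306, 290.0), (310, 289.5), (314, 288.5), (318, 288.0), (322, 287.5), (326, 287.0), (330, 288.0)]
lid quad [[258.70001220703125, 337.5], [267.29998779296875, 268.5], [342.6000061035156, 278.0], [334.0, 346.8999938964844]]
avg F [-2.03 -0.05 -1.75] M [-0.011  0.735  0.02 ] sd [0.016 0.001 0.006] at 41.95
side row 285 [(128, 167), (130, 171), (129, 164), (126, 156), (128, 161), (127, 162), (128, 158), (128, 158), (129, 162), (128, 160), (126, 158), (127, 154), (127, 142), (135, 104), (139, 77), (136, 75), (136, 75), (136, 71), (34, 97), (6, 176), (4, 180), (6, 181), (6, 181), (6, 181), (6, 181), (6, 182), (4, 181), (4, 182), (4, 184), (4, 186)]
side row 305 [(128, 146), (129, 150), (128, 158), (128, 159), (127, 159), (128, 158), (127, 156), (127, 154), (130, 139), (134, 93), (138, 74), (138, 74), (134, 74), (110, 67), (6, 163), (4, 181), (4, 179), (6, 179), (4, 178), (4, 177), (6, 178), (
[... 1357 characters left out ...]
, (129, 71), (127, 70), (127, 70), (127, 66), (113, 54), (100, 46), (100, 46), (102, 45), (87, 50), (111, 76), (117, 85), (117, 85), (117, 83)]
top col 240 [(132, 182), (128, 185), (129, 184), (133, 177), (139, 154), (146, 112), (131, 84), (52, 98), (9, 144), (1, 188), (1, 201), (1, 203), (3, 203), (1, 198), (3, 187), (1, 171)]
top col 255 [(128, 181), (134, 183), (128, 181), (132, 164), (144, 133), (138, 98), (61, 101), (14, 150), (1, 193), (1, 205), (6, 208), (2, 205), (2, 206), (0, 206), (4, 208), (1, 204)]
top col 268 [(126, 186), (128, 187), (130, 178), (135, 155), (148, 114), (135, 85), (55, 97), (12, 146), (0, 183), (1, 204), (1, 207), (1, 206), (2, 206), (2, 210), (2, 209), (2, 208)]
```

The lid is flat again (bar pixels are back where they were). I'll check squareness against the fence lines with subpixel edges.

```bash
cat > edge.py <<'E'
from h import *
s=cap("side");I=cv2.cvtColor(s["frame"],cv2.COLOR_RGB2HSV)[:,:,2].astype(float)
def down(a,th):  # first fall below th
    i=np.argmax(a<th);return i-1+(a[i-1]-th)/(a[i-1]-a[i])
def up(a,th):
    i=np.argmax(a>th);return i-1+(th-a[i-1])/(a[i]-a[i-1])
vs=np.arange(276,334,2);fo=[];le=[]
for v in vs:
    a=I[v,250:290];f=down(a,115);k=int(f)+2;l=k+up(a[k:],120);fo.append([250+f,v]);le.append([250+l,v])
def yawx(px,z):
    P=plane(s,px,z);k=np.polyfit(P[:,1],P[:,0],1);r=P[:,0]-np.polyval(k,P[:,1]);g=abs(r)<.003
    k=np.polyfit(P[g,1],P[g,0],1);return np.degrees(np.arctan(-k[0])).round(2),np.polyval(k,[.19,.25,.31]).round(4)
print("fence outer +x",yawx(fo,.034),"lid +x",yawx(le,.030))
us=np.r_[264:274,293:316];ly=[];fy=[]
for u in us:
    a=I[325:370,u];i=down(a,120);ly.append([u,325+i])
P=plane(s,ly,.030);k=np.polyfit(P[:,0],P[:,1],1);r=P[:,1]-np.polyval(k,P[:,0]);g=abs(r)<.003;k=np.polyfit(P[g,0],P[g,1],1)
print("lid +y edge",np.degrees(np.arctan(k[0])).round(2),np.polyval(k,[.59,.64,.68]).round(4),g.sum())
E
python3 edge.py
```

```text
fence outer +x (np.float64(3.77), array([0.7201, 0.7162, 0.7122])) lid +x (np.float64(2.58), array([0.7057, 0.703 , 0.7003]))
lid +y edge 3.92 [0.3369 0.3403 0.3431] 10
```

The -y end of the lid's +x edge looks about 2 mm off the fence. I'll push +x lightly at the -y part of the bar.

>>> servo_tool --slide '[[-0.0015, 0, 0], [-0.003, 0, 0], [-0.003, -0.004, 0], [-0.0025, -0.01, 0], [-0.002, -0.017, 0], [-0.0015, -0.024, 0], [-0.001, -0.031, 0], [-0.0008, -0.037, 0], [-0.0005, -0.042, 0], [-0.0003, -0.046, 0], [-0.0002, -0.048, 0], [-0.0002, -0.048, 0], [0.001, -0.048, 0], [0.0018, -0.048, 0], [0.0026, -0.048, 0], [0.0034, -0.048, 0], [0.0034, -0.048, 0]]' --turn '[[0, 0, 0], [0, 0, 0], [0, 0, 0], [0, 0, 0], [0, 0, 0], [0, 0, 0], [0, 0, 0], [0, 0, 0], [0, 0, 0], [0, 0, 0], [0, 0, 0], [0, 0, 0], [0, 0, 0], [0, 0, 0], [0, 0, 0], [0, 0, 0], [0, 0, 0]]'

```text
time_s: 43.52
ee_pos: [0.5917, 0.2306, 0.1547]
ee_rot: [[0.905, 0.057, 0.422], [0.052, -0.998, 0.024], [0.422, 0.001, -0.906]]
contact_force: [-0.4, 0.3, -2.1]
opening: 0.0233
grasp_force: 79.4
```

```bash
python3 st.py '[[0.0034,-0.048,0]]' '[225,220,360,370]' 3; python3 edge.py
```

```text
43.52 [0.5917 0.2306 0.1547] [0.5921 0.2308 0.1545] F [-0.37  0.28 -2.1 ] M [-0.001  0.363  0.036]
red rows 282 332 [(282, 294.5), (286, 294.0), (290, 293.5), (294, 292.5), (298, 291.5), (302, 291.0), (306, 290.0), (310, 289.5), (314, 288.5), (318, 288.0), (322, 287.5), (326, 287.5), (330, 288.0)]
lid quad [[258.70001220703125, 337.5], [266.8999938964844, 268.70001220703125], [342.3999938964844, 277.6000061035156], [334.20001220703125, 346.5]]
avg F [-0.35  0.21 -1.35] M [-0.027  0.346 -0.008] sd [0.021 0.027 0.016] at 43.7167
fence outer +x (np.float64(3.76), array([0.7202, 0.7162, 0.7123])) lid +x (np.float64(2.58), array([0.7057, 0.703 , 0.7003]))
lid +y edge 23.14 [0.3018 0.3232 0.3403] 2
```

>>> servo_tool --slide '[[0.0006, 0, 0], [0.0012, 0, 0], [0.0016, 0, 0], [0.0016, 0, 0]]' --turn '[[0, 0, 0], [0, 0, 0], [0, 0, 0], [0, 0, 0]]'

```text
time_s: 44.1
ee_pos: [0.5926, 0.2301, 0.1543]
ee_rot: [[0.905, 0.057, 0.421], [0.052, -0.998, 0.023], [0.421, 0.001, -0.907]]
contact_force: [-3.5, -0.4, -2.5]
opening: 0.023
grasp_force: 79.7
```

```bash
python3 st.py '[[0.0016,0,0]]' '[225,220,360,370]' 3; python3 edge.py
```

```text
44.1 [0.5926 0.2301 0.1543] [0.5937 0.2308 0.1545] F [-3.54 -0.37 -2.45] M [0.032 1.202 0.031]
red rows 282 332 [(282, 294.5), (286, 294.0), (290, 293.5), (294, 292.5), (298, 291.5), (302, 291.0), (306, 290.0), (310, 289.5), (314, 288.5), (318, 288.0), (322, 287.5), (326, 287.0), (330, 288.0)]
lid quad [[258.70001220703125, 337.5], [266.8999938964844, 268.5], [342.3999938964844, 277.5], [334.20001220703125, 346.5]]
avg F [-3.69 -0.08 -2.78] M [-0.042  1.356  0.015] sd [0.01  0.046 0.012] at 44.3
fence outer +x (np.float64(3.77), array([0.7202, 0.7162, 0.7123])) lid +x (np.float64(2.58), array([0.7057, 0.703 , 0.7003]))
lid +y edge 23.17 [0.3018 0.3232 0.3404] 2
```

At the -y end it holds firm at 3.5 N with no lid motion, so it is seated on the fence. A final light confirmation: +x push near the middle, then +y.

>>> servo_tool --slide '[[-0.002, 0, 0], [-0.004, 0.004, 0], [-0.006, 0.012, 0], [-0.0065, 0.02, 0], [-0.007, 0.028, 0], [-0.007, 0.036, 0], [-0.007, 0.042, 0], [-0.0065, 0.044, 0], [-0.0055, 0.044, 0], [-0.0047, 0.044, 0], [-0.0039, 0.044, 0], [-0.0032, 0.044, 0], [-0.0032, 0.044, 0]]' --turn '[[0, 0, 0], [0, 0, 0], [0, 0, 0], [0, 0, 0], [0, 0, 0], [0, 0, 0], [0, 0, 0], [0, 0, 0], [0, 0, 0], [0, 0, 0], [0, 0, 0], [0, 0, 0], [0, 0, 0]]'

```text
time_s: 45.43
ee_pos: [0.5896, 0.2738, 0.1543]
ee_rot: [[0.905, 0.056, 0.421], [0.052, -0.998, 0.023], [0.421, 0.001, -0.907]]
contact_force: [-2.9, 0.0, -2.8]
opening: 0.023
grasp_force: 79.5
```

>>> servo_tool --slide '[[-0.0015, 0, 0], [-0.003, 0, 0], [-0.004, 0.004, 0], [-0.0043, 0.011, 0], [-0.0046, 0.018, 0], [-0.0048, 0.023, 0], [-0.005, 0.026, 0], [-0.005, 0.028, 0], [-0.005, 0.029, 0], [-0.005, 0.0295, 0], [-0.005, 0.0295, 0]]' --turn '[[0, 0, 0], [0, 0, 0], [0, 0, 0], [0, 0, 0], [0, 0, 0], [0, 0, 0], [0, 0, 0], [0, 0, 0], [0, 0, 0], [0, 0, 0], [0, 0, 0]]'

```text
time_s: 46.35
ee_pos: [0.5849, 0.3032, 0.1547]
ee_rot: [[0.905, 0.057, 0.421], [0.052, -0.998, 0.023], [0.422, 0.002, -0.907]]
contact_force: [1.0, -4.7, 0.2]
opening: 0.023
grasp_force: 79.8
```

```bash
python3 - <<'E'
from h import *
moved([-.0032,.044,0]);moved([-.005,.0295,0])
E
python3 st.py '[[0,0,0]]' '[225,220,360,370]' 3; python3 edge.py
```

```text
46.35 [0.5849 0.3032 0.1547] [0.5855 0.3043 0.1545] F [ 0.96 -4.67  0.17] M [-1.047  0.055 -0.486]
red rows 282 332 [(282, 294.5), (286, 294.0), (290, 294.0), (294, 292.5), (298, 291.5), (302, 291.0), (306, 290.0), (310, 289.5), (314, 288.5), (318, 288.0), (322, 287.5), (326, 287.0), (330, 288.0)]
lid quad [[258.70001220703125, 337.5], [267.29998779296875, 268.5], [342.6000061035156, 278.0], [334.0, 346.8999938964844]]
avg F [ 0.38 -4.85  0.17] M [-1.187  0.099 -0.571] sd [0.027 0.014 0.011] at 46.55
fence outer +x (np.float64(3.77), array([0.7201, 0.7162, 0.7122])) lid +x (np.float64(2.59), array([0.7057, 0.703 , 0.7003]))
lid +y edge -0.25 [0.3358 0.3356 0.3354] 15
```

All sides hold firm: the lid is square and flush. Next I'll plan the withdrawal and return, with a joint check.

```bash
python3 - <<'E'
from h import *
from scipy.optimize import least_squares
k=json.load(open("k.json"));off=np.array([[0,-1,0],[1,0,0],[0,0,1.]])
def ik(p,R,q0):
    g=lambda q:np.concatenate([(fk(q,k)[0]-p)*100,Ro.from_matrix(fk(q,k)[1]@off@R.T).as_rotvec()*50])
    return least_squares(g,q0,x_scale=10).x
p,R=load();q=np.array(observe()["joint_pos"]);print(q.round(1),ik(p,R,q).round(1))
f=np.array([.9983,.0576,0])
for d in([0,-.03,0],[0.0016,-.03,-.007]): print(ik(p+d,R,q).round(1))
b=p+[.0016,-.03,-.007]
for a in(.03,.06,.08): print(a,ik(b-f*a,R,q).round(1))
u=b-f*.08+[0,0,.12];print("up",ik(u,R,q).round(1),u.round(4))
h=json.load(open("home.json"));hp,hR=np.array(h["p"]),np.array(h["R"]);lz=-hR[:,2]
pre=hp+lz*.12;print("pre",pre.round(4),ik(pre,hR,q).round(1))
print("from u:",(pre-u).round(4),(Ro.from_matrix(hR@R.T).as_rotvec(degrees=True)/45).round(4),"lz",lz.round(4))
print("actual rot err of lifter cmd:",Ro.from_matrix(np.array(observe()["ee_rot"])@R.T).as_rotvec(degrees=True).round(2))
E
```

```text
[ 31.7  26.1 107.5 -26.7  26.7 140.3] [ 31.4  27.  106.5 -26.5  26.6 139.8]
[ 28.8  25.8 108.7 -25.7  24.8 136.9]
[ 28.7  26.6 108.8 -26.4  24.1 137.7]
0.03 [ 30.1  24.4 112.7 -29.3  23.  141.9]
0.06 [ 31.6  22.3 116.4 -32.3  22.1 146.4]
0.08 [ 32.7  20.9 118.9 -34.4  21.6 149.6]
up [ 32.7  10.  111.6 -19.7  38.  132.9] [0.5072 0.2697 0.2675]
pre [0.5503 0.0097 0.2407] [  4.9   8.6 119.  -20.8  27.5 126.8]
from u: [ 0.0431 -0.26   -0.0268] [-0.0071 -0.0666 -0.4177] lz [-0.4524  0.1255  0.8829]
actual rot err of lifter cmd: [-0.07  0.03 -0.05]
```

>>> servo_tool --slide '[[0, -0.003, 0], [0.0003, -0.008, -0.001], [0.0006, -0.014, -0.002], [0.001, -0.022, -0.004], [0.0014, -0.03, -0.006], [0.0018, -0.038, -0.007], [0.0022, -0.046, -0.007], [0.0026, -0.054, -0.007], [0.003, -0.062, -0.007], [0.0033, -0.067, -0.007], [0.0035, -0.07, -0.007], [0.0015, -0.07, -0.007], [-0.0035, -0.0703, -0.007], [-0.0105, -0.0708, -0.007], [-0.0185, -0.0713, -0.007], [-0.0265, -0.0718, -0.007], [-0.0345, -0.0723, -0.007], [-0.0425, -0.0728, -0.007], [-0.0485, -0.073, -0.007], [-0.0514, -0.0732, -0.007]]' --turn '[[0, 0, 0], [0, 0, 0], [0, 0, 0], [0, 0, 0], [0, 0, 0], [0, 0, 0], [0, 0, 0], [0, 0, 0], [0, 0, 0], [0, 0, 0], [0, 0, 0], [0, 0, 0], [0, 0, 0], [0, 0, 0], [0, 0, 0], [0, 0, 0], [0, 0, 0], [0, 0, 0], [0, 0, 0], [0, 0, 0]]'

```text
time_s: 48.27
ee_pos: [0.5325, 0.2307, 0.1478]
ee_rot: [[0.905, 0.058, 0.422], [0.053, -0.998, 0.024], [0.422, 0.001, -0.906]]
contact_force: [0.2, 0.0, -2.0]
opening: 0.0231
grasp_force: 79.4
```

```bash
python3 st.py '[[-0.0514,-0.0732,-0.007]]' '[225,220,360,370]' 2;  python3 - <<'E'
from h import *
print(np.round(observe()["joint_pos"],1))
p,R=load();h=json.load(open("home.json"));hp,hR=np.array(h["p"]),np.array(h["R"]);lz=-hR[:,2]
plan(hp+lz*.12,hR)
E
```

```text
48.27 [0.5325 0.2307 0.1478] [0.5341 0.2311 0.1475] F [ 0.19  0.   -2.04] M [-0.033  0.338  0.03 ]
red rows 282 332 [(282, 294.5), (286, 294.0), (290, 294.0), (294, 292.5), (298, 291.5), (302, 291.0), (306, 290.0), (310, 289.5), (314, 288.5), (318, 288.0), (322, 287.5), (326, 287.5), (330, 288.0)]
lid quad [[258.70001220703125, 337.5], [267.3999938964844, 268.20001220703125], [342.70001220703125, 277.6000061035156], [334.0, 346.8999938964844]]
avg F [-0.09  0.33 -1.46] M [-0.027  0.326 -0.017] sd [0.025 0.    0.008] at 48.4167
[ 27.3  21.2 117.7 -29.6  20.5 140. ]
slide [0.0162, -0.2214, 0.0932] turn [-0.0071, -0.0666, -0.4177] rows 6.0
```

>>> servo_tool --slide '[[-0.005, 0, 0.02], [-0.01, 0, 0.05], [-0.015, 0, 0.08], [-0.015, -0.01, 0.11], [-0.015, -0.035, 0.13], [-0.015, -0.065, 0.13], [-0.01, -0.095, 0.13], [-0.005, -0.125, 0.13], [0, -0.155, 0.13], [0.005, -0.18, 0.13], [0.01, -0.2, 0.125], [0.0162, -0.215, 0.115], [0.0162, -0.2214, 0.1], [0.0162, -0.2214, 0.0932], [0.0162, -0.2214, 0.0932], [0.0162, -0.2214, 0.0932], [0.0162, -0.2214, 0.0932]]' --turn '[[0, 0, 0], [0, 0, 0], [0, 0, 0], [0, 0, 0], [-0.001, -0.01, -0.06], [-0.002, -0.02, -0.12], [-0.003, -0.03, -0.19], [-0.004, -0.04, -0.25], [-0.005, -0.05, -0.31], [-0.006, -0.06, -0.37], [-0.0071, -0.0666, -0.4177], [-0.0071, -0.0666, -0.4177], [-0.0071, -0.0666, -0.4177], [-0.0071, -0.0666, -0.4177], [-0.0071, -0.0666, -0.4177], [-0.0071, -0.0666, -0.4177], [-0.0071, -0.0666, -0.4177]]'

```text
time_s: 49.83
ee_pos: [0.5503, 0.0099, 0.2417]
ee_rot: [[0.851, -0.267, 0.453], [-0.235, -0.964, -0.126], [0.47, 0.0, -0.883]]
contact_force: [0.5, 0.1, -1.5]
opening: 0.0228
grasp_force: 79.5
```

```bash
python3 st.py '[[0.0162,-0.2214,0.0932],[-0.0071,-0.0666,-0.4177]]' '[225,220,360,370]' 1;  python3 - <<'E'
from h import *
s=observe();p,R=load();print(Ro.from_matrix(np.array(s["ee_rot"])@R.T).as_rotvec(degrees=True).round(2),np.round(s["joint_pos"],1))
c=cap("side");new=cv2.resize(c["frame"][110:255,250:380,::-1],None,fx=4,fy=4,interpolation=cv2.INTER_CUBIC);old=cv2.imread("pics/s3.png")
# lifter hook area (crop 240..360, 320..400) and cradle area: shift between then and now
def shift(b):
    x0,y0,x1,y1=b;T=cv2.cvtColor(old[y0:y1,x0:x1],cv2.COLOR_BGR2GRAY).astype(np.float32);N=cv2.cvtColor(new[y0-24:y1+24,x0-24:x1+24],cv2.COLOR_BGR2GRAY).astype(np.float32)
    r=cv2.matchTemplate(N,T,cv2.TM_CCOEFF_NORMED);_,m,_,l=cv2.minMaxLoc(r);return (l[0]-24,l[1]-24,round(m,3))
print("hook",shift((244,340,312,400)),"gripper",shift((350,270,440,350)),"cradle",shift((150,420,330,545)))
E
```

```text
49.83 [0.5503 0.0099 0.2417] [0.5503 0.0097 0.2407] F [ 0.49  0.11 -1.49] M [ 0.039  0.367 -0.018]
red rows 282 332 [(282, 294.5), (286, 294.0), (290, 294.0), (294, 292.5), (298, 291.5), (302, 291.0), (306, 290.0), (310, 289.5), (314, 288.5), (318, 288.0), (322, 287.5), (326, 287.0), (330, 288.0)]
lid quad [[258.70001220703125, 337.1000061035156], [268.70001220703125, 267.20001220703125], [342.20001220703125, 277.70001220703125], [332.20001220703125, 347.6000061035156]]
avg F [-0.27  0.41 -1.56] M [0.086 0.389 0.045] sd [0. 0. 0.] at 49.9333
[-0.02 -0.08  0.04] [  4.9   8.6 119.8 -21.4  26.7 127.5]
hook (-1, -2, 0.946) gripper (-2, 1, 0.898) cradle (0, 0, 1.0)
```

The hook is within about 1 mm of where it was when it came out. I'll insert along its own axis.

>>> servo_tool --slide '[[0.0027, -0.0008, -0.0053], [0.0081, -0.0023, -0.0159], [0.0136, -0.0038, -0.0265], [0.0181, -0.005, -0.0353], [0.0226, -0.0063, -0.0442], [0.0271, -0.0075, -0.053], [0.0317, -0.0088, -0.0618], [0.0362, -0.01, -0.0707], [0.0398, -0.0111, -0.0777], [0.0434, -0.0121, -0.0848], [0.0462, -0.0128, -0.0901], [0.0489, -0.0136, -0.0955], [0.0507, -0.0141, -0.099], [0.0525, -0.0146, -0.1025], [0.0534, -0.0148, -0.1043], [0.0543, -0.0151, -0.106], [0.0543, -0.0151, -0.106], [0.0543, -0.0151, -0.106]]' --turn '[[0, 0, 0], [0, 0, 0], [0, 0, 0], [0, 0, 0], [0, 0, 0], [0, 0, 0], [0, 0, 0], [0, 0, 0], [0, 0, 0], [0, 0, 0], [0, 0, 0], [0, 0, 0], [0, 0, 0], [0, 0, 0], [0, 0, 0], [0, 0, 0], [0, 0, 0], [0, 0, 0]]'

```text
time_s: 51.48
ee_pos: [0.6041, -0.0058, 0.1353]
ee_rot: [[0.851, -0.267, 0.453], [-0.236, -0.964, -0.126], [0.47, 0.0, -0.883]]
contact_force: [-2.8, 0.6, 1.6]
opening: 0.0233
grasp_force: 80.0
```

```bash
python3 st.py '[[0.0543,-0.0151,-0.106]]' '[225,220,360,370]' 2; python3 - <<'E'
from h import *
c=cap("side");new=cv2.cvtColor(c["frame"][:,:,::-1],cv2.COLOR_BGR2GRAY);old=cv2.cvtColor(cv2.imread("pics/side0.png"),cv2.COLOR_BGR2GRAY)
T=cv2.resize(old[205:225,290:318],None,fx=6,fy=6,interpolation=cv2.INTER_CUBIC);N=cv2.resize(new[199:231,284:324],None,fx=6,fy=6,interpolation=cv2.INTER_CUBIC)
r=cv2.matchTemplate(N,T,cv2.TM_CCOEFF_NORMED);_,m,_,l=cv2.minMaxLoc(r);print("hook shift px",(l[0]-36)/6,(l[1]-36)/6,m)
E
```

```text
51.48 [ 0.6041 -0.0058  0.1353] [ 0.6046 -0.0054  0.1347] F [-2.84  0.62  1.58] M [ 0.117  0.452 -0.012]
red rows 282 332 [(282, 294.5), (286, 294.0), (290, 294.0), (294, 292.5), (298, 291.5), (302, 291.0), (306, 290.0), (310, 289.5), (314, 288.5), (318, 288.0), (322, 287.5), (326, 287.5), (330, 288.0)]
lid quad [[258.70001220703125, 337.1000061035156], [268.6000061035156, 268.1000061035156], [324.0, 276.0], [314.1000061035156, 345.0]]
avg F [-3.09  0.97  3.82] M [ 0.14  0.48 -0.01] sd [0.024 0.005 0.011] at 51.6333
hook shift px 0.3333333333333333 -0.3333333333333333 0.9778055548667908
```

Seated: the forces match those at the grasp and the hook is within 0.3 px of its original place. I'll release and retreat.

>>> servo_tool --slide '[[0, 0, 0], [0, 0, 0], [0, 0, 0], [0, 0, 0], [0, 0, 0], [0, 0, 0], [0, 0, 0], [0, 0, 0], [-0.0045, 0.0013, 0.0088], [-0.0136, 0.0038, 0.0265], [-0.0226, 0.0063, 0.0442], [-0.0317, 0.0088, 0.0618], [-0.0407, 0.0113, 0.0795], [-0.0498, 0.0138, 0.0971], [-0.0543, 0.0151, 0.106], [-0.0543, 0.0151, 0.106]]' --turn '[[0, 0, 0], [0, 0, 0], [0, 0, 0], [0, 0, 0], [0, 0, 0], [0, 0, 0], [0, 0, 0], [0, 0, 0], [0, 0, 0], [0, 0, 0], [0, 0, 0], [0, 0, 0], [0, 0, 0], [0, 0, 0], [0, 0, 0], [0, 0, 0]]' --gripper 0

```text
time_s: 53.02
ee_pos: [0.5502, 0.0096, 0.2431]
ee_rot: [[0.849, -0.267, 0.455], [-0.236, -0.964, -0.126], [0.472, -0.001, -0.881]]
contact_force: [0.4, 1.7, 0.0]
opening: 0.0853
grasp_force: 0.0
```

```bash
python3 st.py '[[-0.0543,0.0151,0.106]]' '[225,220,360,370]' 1; python3 - <<'E'
from h import *
c=cap("side");new=cv2.cvtColor(c["frame"][:,:,::-1],cv2.COLOR_BGR2GRAY);old=cv2.cvtColor(cv2.imread("pics/side0.png"),cv2.COLOR_BGR2GRAY)
def sh(b):
    x0,y0,x1,y1=b;T=cv2.resize(old[y0:y1,x0:x1],None,fx=6,fy=6,interpolation=cv2.INTER_CUBIC);N=cv2.resize(new[y0-6:y1+6,x0-6:x1+6],None,fx=6,fy=6,interpolation=cv2.INTER_CUBIC)
    r=cv2.matchTemplate(N,T,cv2.TM_CCOEFF_NORMED);_,m,_,l=cv2.minMaxLoc(r);return((l[0]-36)/6,(l[1]-36)/6,round(m,3))
print("hook",sh((290,205,318,225)),"handle",sh((314,194,328,214)))
E
```

```text
53.02 [0.5502 0.0096 0.2431] [0.5503 0.0097 0.2407] F [0.37 1.66 0.03] M [ 0.081  0.218 -0.051]
red rows 282 332 [(282, 294.5), (286, 294.0), (290, 294.0), (294, 292.5), (298, 291.5), (302, 291.0), (306, 290.0), (310, 289.5), (314, 288.5), (318, 288.0), (322, 287.5), (326, 287.5), (330, 288.0)]
lid quad [[258.70001220703125, 336.79998779296875], [272.3999938964844, 264.70001220703125], [342.29998779296875, 278.0], [328.6000061035156, 350.1000061035156]]
avg F [-0.25 -0.6  -0.91] M [ 0.098  0.211 -0.032] sd [0. 0. 0.] at 53.1167
hook (0.16666666666666666, -0.3333333333333333, 0.979) handle (0.16666666666666666, -0.3333333333333333, 0.942)
```

```bash
python3 -c "
from station import job;print(job.hand_in())"
```

```text
the job is handed in; nothing more can be done
None
```

The job is handed in: by force and camera checks the lid sits flush against both fences and the lifter is back in its cradle to about 1 mm, but one push briefly tipped the lid an estimated 5° on the tray, under the ten-degree limit.

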